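Grease the spindle bearings through the metering valve

TASK

Grease the grinding spindle's bearings. First turn the black metering dial until its white pointer stands at the red dose marker (do not shift the marker); then take the push-type grease gun out of its holder and press its coupler squarely onto the tilted brass nipple until it snaps on. Keep pushing along the nipple's axis so that the barrel goes right down against its spring, and finish like that, still gripping the gun and holding it pushed in; leave the things lying around where they are.

Things in the scene. Friction and masses are not known exactly. Their poses are not given: they have to be found in the camera images.
- dial_grip (a point): Black metering dial on the right end of the grey block at the front of the spindle unit, on a white scale disc. Its grip is an upright bar 46 long, 13 wide, 36 high on a round skirt of 50 mm diameter. Point on the dial's vertical axis, 23 mm above the skirt, 12 mm below the bar's top, 92 mm above the bench. It turns with the dial: x along the bar, white pointer at the -x end; y across it; z up
- dial (a joint): Angle of the dial (rad), counter-clockwise from above positive; 0 = pointer towards the front of the spindle unit. It turns endlessly, stiff by light friction (0.04 N m), and stays where it is left
- dose_marker (a joint): Angle of the red dose marker on the scale disc, same zero and sense as dial; the pointer is at the marker when the two are equal. Held by friction; to be left where it is
- dial_pointer (a point): Tip of the dial's white pointer, 31 mm from the dial's axis
- dose_mark (a point): Point on the inner end of the red dose marker that the pointer is to stand at, also 31 mm from the dial's axis
- nipple_head (a point): Centre of the ball head of the tilted brass grease nipple on the left end of the grey block: a ball of 16 mm diameter on a neck of 11 mm diameter, free for 16 mm below the ball's centre, then a 22 mm hexagon and a 28 mm round boss. z points out along the nipple's axis, leaning 30 degrees from vertical to the unit's front (to the robot); y level, along the spindle. 84 mm above the bench
- gun_grip (a point): Push-type grease gun, standing nozzle down in its holder: a round barrel of 34 mm diameter and 79 mm length on a steel flange of 46 mm diameter and 6 mm thickness that rests on the holder's rim. Point on the axis, 36 mm above the flange's underside and 49 mm below the top of the gun, where the barrel is gripped. z points along the axis from the nozzle to the top. All together 0.39 kg
- gun_mouth (a point): Centre of the mouth of the coupler at the gun's lower end, 64 mm below the flange's underside (100 mm below gun_grip) when the nozzle is out. Coupler: 28 mm outer diameter, 35 mm long, 19.6 mm bore, inside it four sprung jaws 5 mm up from the mouth that spread over the nipple's ball at 9 to 10 N of push and snap in behind it. z as gun_grip
- gun_seat (a point): Point on the coupler's axis, 10 mm inside the mouth: the centre of the nipple's ball lies here when the coupler has snapped home. z as gun_grip
- gun_nozzle (a joint): How far the nozzle is pushed into the barrel (m): 0 = out (rest), 0.014 = the stop. Spring: 6 N to start, 17 N at the stop
- grease_gun: The grease gun; origin on its axis at the underside of the flange, z towards its top
- gun_holder: Holder of the gun: upright grey steel tube, 41 mm outside and 34 mm inside, on a round foot of 88 mm diameter, screwed to the bench; its rim is 74 mm above the bench. Origin in the centre of its underside. The gun is drawn straight up, 66 mm or more to clear the rim
- spindle_unit: Belt-driven grinding spindle, fixed to the bench: steel base plate 200 x 270 mm, 12 thick, two green pillow blocks with shaft and pulley at the back (up to 98 mm high with the copper pipes), grey block 52 x 196 mm at the front, top 58 mm above the bench. Origin in the centre of its underside; -x is its front, y along the spindle (left as the robot sees it)
- amber_jar: Amber jar with a black lid, 46 mm diameter, 59 high; not needed; origin under its centre
- wax_tin: Round green and clear wax tin, 72 mm diameter, 27 high; not needed; origin under its centre
- tape_measure: Yellow tape measure, 42 x 75 x 65 mm; not needed; origin under its centre
- offcut_2: Strip of wood, 30 x 120 x 20 mm; not needed; origin under its centre

How it is judged:
By the outcome, as a careful person would: the job done as asked, in the order asked, and still so for the second after the job is handed in, while the arm keeps its last pose, push and grip.
It also fails if it takes over 66 s, if anything falls off the work surface, if the arm or the gripper's body presses on something with over 40 N, if the wrist force passes 120 N, or if a joint passes its speed limit or range.

ROBOT

A 6-joint arm with a two-finger parallel gripper is mounted at the origin on a cart in front of the work surface, level with it; the furniture and walls round the work are solid. World frame = base frame: x ahead of the robot, y to its left, z up, the work surface at z = 0. Lengths are in m, angles in rad, forces in N, time in s.
With the tool pointing down it reaches from about 0.275 to 0.975 m from the base axis. Payload 8.4 kg.
Tool frame: the origin (TCP) lies between the finger pads; the fingertips stand ctrl.tcp_to_tips ahead of it and the grasp point (between the pads) lies 2 mm behind it (ctrl.tcp_to_tips is the distance from the TCP to the fingertips, in m); z points along the fingers, y is the direction in which the jaws open and shut (so a half turn about z gives the same grasp; the last joint's range is limited). The gripper opens to 92 mm and grips with 3 to 60 N. Pads are 20 mm wide; open, the fingers measure 128 mm over their backs; the gripper's body (75 mm by 189 mm) begins 69 mm behind the grasp point.
Start: joints at [-1.135, 0.353, 1.633, -0, 1.155, -0.002], TCP at [0.265, -0.566, 0.232] pointing down, gripper open.
Joint ranges: [-2.63, 2.63], [-0.92, 2.1], [0.06, 2.66], [-1.3, 4.44], [0, 2.69], [-3.02, 3.02]. Speed limits (rad/s): [2.22, 2.22, 2.79, 3.14, 3.14, 3.14].

INTERFACE

Orientations are given as a 3x3 rotation matrix whose columns are the frame's x, y, z axes.
In Python, from cell import ctrl gives the robot as it stands.
- The arm moves only by the tool step_arm, never from a script. Its argument "rows" is a list of rows, each an object with "travel": the shift along the tool's x, y, z in m, a list of three; "twist": the turn about the tool's z in rad. A call has 1 to 12 rows; each row shifts and turns the commanded pose from where the row before left it, along the tool's axes as they then stand; what a row does not reach is not made up. A row lasts 1/12 s, in which the tool goes at most 41.7 mm and 7.16 degrees, less where a joint would pass 70% of its speed; a pose out of reach is approached as far as the arm can. A call is refused whole if a number of a shift passes 0.0417 or a number of a turn 0.125, either way. A call with a gripper value outside its range is refused whole. "gripper" is the finger opening in m, from 0 to 0.0919, set as the call begins (left out, the last holds). The fingers move at their own pace and stop on an object; "grip_force" is the grip in N (left out, the last holds). Time passes only in rows, so rows that do not move let the fingers close. It gives the time, the measured TCP pose, the force and the opening at its end, in the units of the state.
- ctrl.get_state(): the state, without advancing time (a new reading comes with each control period).
- ctrl.snapshot(name): name is "scene" or "side" or "wrist"; returns a dict with "color" (480x640x3 uint8, red, green, blue), "mtx" (3x3 intrinsics, pixels), "eye" and "attitude" of the camera in the world. Camera axes: x right, y up, looking along -z (the intrinsics and any distortion apply to the point x, -y, -z); pixel columns grow to the right and rows downward; lengths in m; the calibration is good to about 2 mm. A picture is of the moment at which its call begins. There is no depth.
- ctrl.sign_off(): hands the job in, once; it reports no verdict.
The state is a dict: "t": time; "qpos": joint angles; "joint_vel": joint speeds; "joint_efforts": joint torques, N m; "ee_pos": TCP position; "eef_rot": TCP orientation; "contact_force": force on the tool from outside, world axes, zero at the start; "wrist_torque": the same for the moment, N m; "gripper_width": opening from 0.0 (shut) to 1.0 (fully open).
Only numpy, scipy, OpenCV 4.12 (cv2) and the standard library are available. Lean on these libraries where they do the work, as an engineer would, in place of code of your own. Each camera call takes 0.05 s, during which the arm holds its last target.

## Working session

There is one attempt and no reset: what is moved stays moved. The work goes in short steps, Python scripts to look and compute and a tool call to move; the robot and the scene stay as the last step left them, time stands still between calls to the robot, and variables do not carry over. Pictures are saved under pics/ and viewed, and the job is handed in when it is done.

Besides the shell and the picture viewer there is one more tool, called after "Call:" as name([rows], argument=value, ...), one row to a line, values as JSON. step_arm: Moves the arm, as the interface text tells. Its arguments: {"type":"object","properties":{"rows":{"type":"array"},"gripper":{"type":"number"},"grip_force":{"type":"number"}},"required":["rows"]}

```bash
ls; mkdir -p pics; python3 - <<'E'
from cell import ctrl
import cv2
print(ctrl.get_state(), ctrl.tcp_to_tips)
for n in ["scene","side","wrist"]:
    s=ctrl.snapshot(n); cv2.imwrite(f"pics/{n}0.png",s["color"][:,:,::-1]); print(n,s["mtx"],s["eye"],s["attitude"],[k for k in s])
E
```

```text
pics
{'t': 0.0, 'qpos': array([-1.13536309e+00,  3.53639273e-01,  1.63416315e+00, -1.06019740e-06,
        1.15520465e+00, -2.39468376e-03]), 'joint_vel': array([ 0.00106396,  0.00083982, -0.00029528,  0.00119376,  0.00063632,
        0.00155154]), 'joint_efforts': array([-7.92125484e-04, -5.93856633e+01, -3.34214973e+01,  6.94172247e-02,
        2.33536377e-02, -1.70564308e-04]), 'ee_pos': array([ 0.26477759, -0.56559743,  0.23085682]), 'eef_rot': array([[ 9.05674523e-01,  4.23973233e-01, -5.97485338e-04],
       [ 4.23973654e-01, -9.05673615e-01,  1.28202538e-03],
       [ 2.41773769e-06, -1.41441576e-03, -9.99999000e-01]]), 'contact_force': array([ 0.39794188, -0.62849206,  0.84681441]), 'wrist_torque': array([-0.08320096,  0.00074444, -0.00951484]), 'gripper_width': 0.9999978092875326} 0.017
scene [[540.39795128   0.         320.21696235]
 [  0.         540.39795128 232.76420874]
 [  0.           0.           1.        ]] [0.00494691 0.60532972 0.95329519] [[-0.78518849  0.45237364 -0.42289139]
 [-0.61919393 -0.5637965   0.54656416]
 [ 0.00882653  0.69100767  0.72279354]] ['color', 'mtx', 'eye', 'attitude']
side [[539.58823572   0.         316.30830205]
 [  0.         539.58823572 241.63234479]
 [  0.           0.           1.        ]] [ 0.4224234  -0.98458046  0.513411  ] [[ 0.99326163  0.03138768 -0.1115623 ]
 [-0.11448641  0.41529542 -0.90245364]
 [ 0.01800538  0.90914494  0.41609047]] ['color', 'mtx', 'eye', 'attitude']
wrist [[357.66218927   0.         319.38132752]
 [  0.         357.66218927 243.39248463]
 [  0.           0.           1.        ]] [ 0.32686935 -0.53698828  0.38391795] [[ 4.24775492e-01  8.77973331e-01  2.20745582e-01]
 [-9.05298670e-01  4.12039165e-01  1.03237808e-01]
 [-3.15783106e-04 -2.43693573e-01  9.69852227e-01]] ['color', 'mtx', 'eye', 'attitude']
```

View pics/scene0.png

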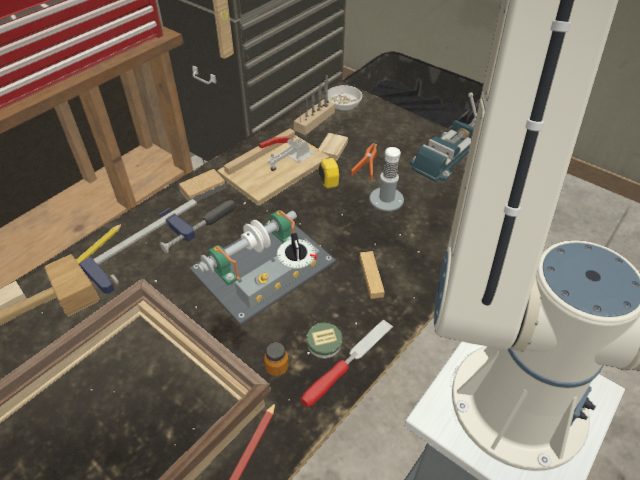

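View pics/side0.png

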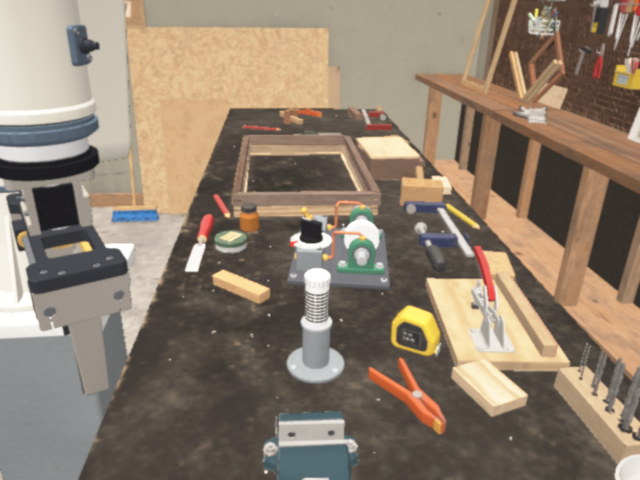

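View pics/wrist0.png

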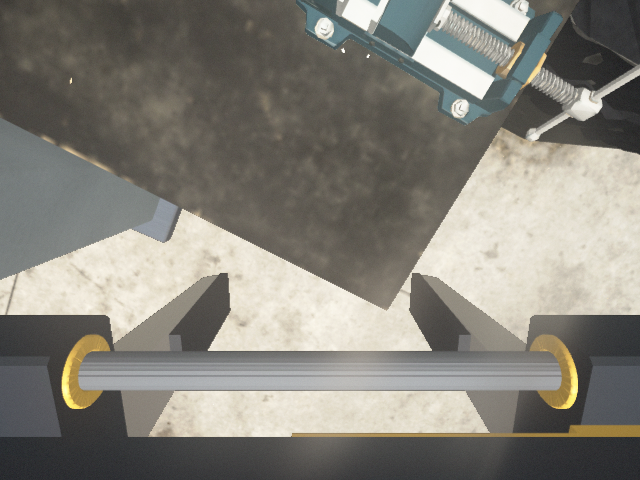

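```bash
python3 - <<'E'
import cv2
a=cv2.imread("pics/scene0.png")
cv2.imwrite("pics/c1.png",cv2.resize(a[190:330,180:350],None,fx=4.5,fy=4.2,interpolation=cv2.INTER_CUBIC)[:600,:800])
cv2.imwrite("pics/c2.png",cv2.resize(a[140:220,340:440],None,fx=7,fy=7,interpolation=cv2.INTER_CUBIC))
b=cv2.imread("pics/side0.png")
cv2.imwrite("pics/c3.png",cv2.resize(b[190:390,270:410],None,fx=3,fy=3,interpolation=cv2.INTER_CUBIC))
cv2.imwrite("pics/c4.png",cv2.resize(b[195:290,280:400],None,fx=6,fy=6,interpolation=cv2.INTER_CUBIC))
E
```

```text
(no output)
```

View pics/c1.png

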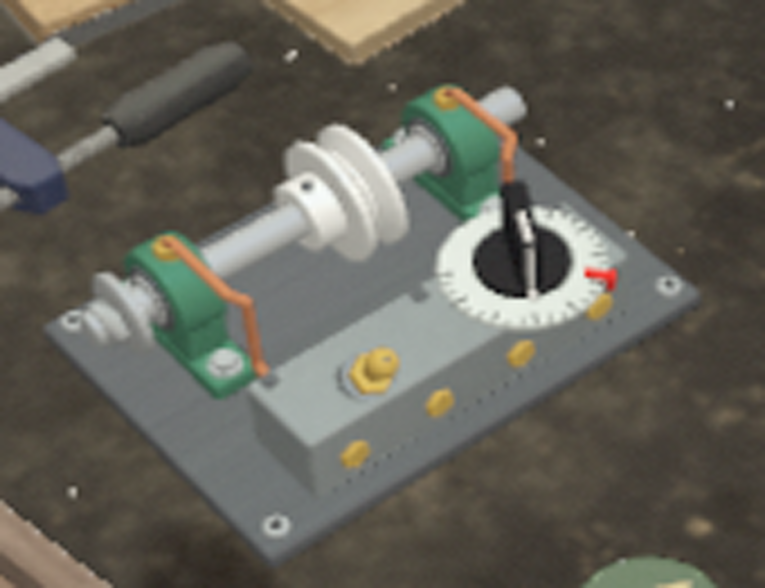

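View pics/c2.png

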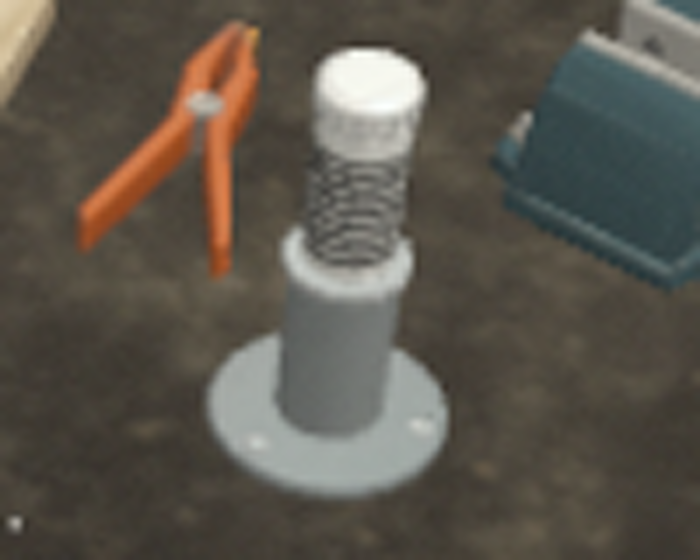

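View pics/c3.png

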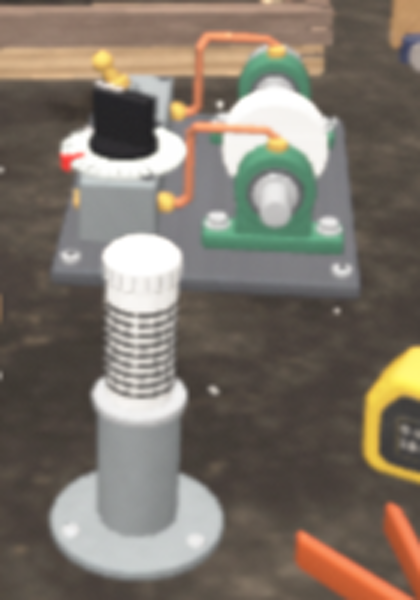

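View pics/c4.png

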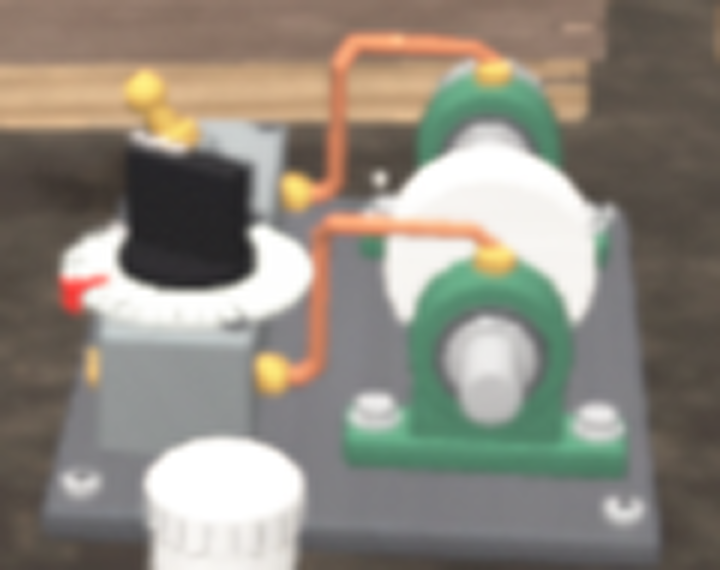

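```bash
cat > h.py <<'E'
import numpy as np, json
import cv2
CAM={'scene':(np.array([[540.398,0,320.217],[0,540.398,232.764],[0,0,1]]),np.array([0.00494691,0.60532972,0.95329519]),np.array([[-0.78518849,0.45237364,-0.42289139],[-0.61919393,-0.5637965,0.54656416],[0.00882653,0.69100767,0.72279354]])),
'side':(np.array([[539.588,0,316.308],[0,539.588,241.632],[0,0,1]]),np.array([0.4224234,-0.98458046,0.513411]),np.array([[0.99326163,0.03138768,-0.1115623],[-0.11448641,0.41529542,-0.90245364],[0.01800538,0.90914494,0.41609047]]))}
def ray(c,p):
    K,e,R=c; d=np.linalg.inv(K)@[p[0],p[1],1]; d=R@(d*[1,-1,-1]); return e,d/np.linalg.norm(d)
def atz(c,p,z):
    if isinstance(c,str): c=CAM[c]
    e,d=ray(c,p); return e+d*(z-e[2])/d[2]
def tri(obs):
    A=np.zeros((3,3));b=np.zeros(3)
    for c,p in obs:
        if isinstance(c,str): c=CAM[c]
        e,d=ray(c,p);M=np.eye(3)-np.outer(d,d);A+=M;b+=M@e
    x=np.linalg.solve(A,b); return x
def proj(c,X):
    if isinstance(c,str): c=CAM[c]
    K,e,R=c; v=R.T@(np.asarray(X)-e)*[1,-1,-1]; u=K@v; return u[:2]/u[2]
E
python3 - <<'E'
from h import *
np.set_printoptions(precision=4,suppress=True)
S=lambda x,y:(180+(x+.5)/4.5-.5,190+(y+.5)/4.2-.5)
c2=lambda x,y:(340+x/7-.4,140+y/7-.4)
c3=lambda x,y:(270+x/3-.3,190+y/3-.3)
c4=lambda x,y:(280+x/6-.4,195+y/6-.4)
print("ball",tri([('scene',S(383,360)),('side',c4(145,90))]),atz('scene',S(383,360),.084),atz('side',c4(145,90),.084))
print("skirt",atz('scene',S(522,263),.069),"disc scene",atz('scene',S(524,265),.062), atz('side',c4(187,270),.062))
print("bartop far,near", [atz('scene',S(*p),.104) for p in [(514,186),(524,224)]])
print("bartop side", [atz('side',c4(*p),.104) for p in [(135,140),(245,163)]])
print("pointer tip, marker", [atz('scene',S(*p),.066) for p in [(531,297),(588,272)]])
print("gun top",atz('scene',c2(370,80),.159),atz('side',c3(143,256),.159))
print("foot",atz('scene',c2(328,408),.008),atz('side',c3(137,517),.008))
s=[atz('scene',S(*p),.013) for p in [(72,320),(276,525),(669,286)]]
print("screws scene",s, np.linalg.norm(s[0]-s[1]),np.linalg.norm(s[2]-s[1]))
v=s[1]-s[2];print("yaw", np.arctan2(-v[0],v[1]), "centre",(s[0]+s[2])/2)
t=[atz('side',c4(*p),.013) for p in [(81,482),(622,508)]]
print(t)
E
```

```text
ball [0.5286 0.1153 0.0841] [0.5277 0.1154 0.084 ] [0.5294 0.1167 0.084 ]
skirt [0.5278 0.0166 0.069 ] disc scene [0.5303 0.0124 0.062 ] [0.5334 0.0052 0.062 ]
bartop far,near [array([0.5444, 0.0016, 0.104 ]), array([0.5235, 0.019 , 0.104 ])]
bartop side [array([0.5168, 0.0195, 0.104 ]), array([ 0.5512, -0.0032,  0.104 ])]
pointer tip, marker [array([0.5111, 0.0298, 0.066 ]), array([ 0.5005, -0.0007,  0.066 ])]
gun top [ 0.5022 -0.3145  0.159 ] [ 0.5061 -0.3269  0.159 ]
foot [ 0.5017 -0.3145  0.008 ] [ 0.5064 -0.3232  0.008 ]
screws scene [array([0.7114, 0.1526, 0.013 ]), array([0.5377, 0.1852, 0.013 ]), array([ 0.4913, -0.0548,  0.013 ])] 0.17667964159025495 0.2444341017656872
yaw -0.19092648853955527 centre [0.6013 0.0489 0.013 ]
[array([ 0.4932, -0.0517,  0.013 ]), array([ 0.6663, -0.0836,  0.013 ])]
```

Call:
step_arm([
  {"travel": [0.025, -0.012, -0.002], "twist": 0},
  {"travel": [0.025, -0.012, -0.002], "twist": 0},
  {"travel": [0.025, -0.012, -0.002], "twist": 0},
  {"travel": [0.025, -0.012, -0.002], "twist": 0},
  {"travel": [0.025, -0.012, -0.002], "twist": 0},
  {"travel": [0.025, -0.012, -0.002], "twist": 0},
  {"travel": [0.025, -0.012, -0.002], "twist": 0},
  {"travel": [0.025, -0.012, -0.002], "twist": 0},
  {"travel": [0.025, -0.012, -0.002], "twist": 0},
  {"travel": [0.025, -0.012, -0.002], "twist": 0},
  {"travel": [0, 0, 0], "twist": 0},
])

```text
t: 1.07
ee_pos: [0.4429, -0.3483, 0.2518]
eef_rot: [[0.905, 0.426, 0.001], [0.426, -0.905, 0.001], [0.002, -0.0, -1.0]]
contact_force: [0.5, 0.1, 0.9]
gripper_width: 1.003
```

```bash
cat > snap.py <<'E'
import sys,pickle,cv2,numpy as np
from cell import ctrl
np.set_printoptions(precision=4,suppress=True)
def snap(n,tag):
    s=ctrl.snapshot(n); cv2.imwrite(f"pics/{tag}.png",s["color"][:,:,::-1])
    c=(s["mtx"],s["eye"],s["attitude"]); pickle.dump(c,open(f"pics/{tag}.pkl","wb")); return s
if __name__=="__main__":
    for a in sys.argv[1:]:
        n,t=a.split(":"); snap(n,t)
    st=ctrl.get_state(); print(st["t"],st["ee_pos"],"yaw",np.arctan2(st["eef_rot"][1,0],st["eef_rot"][0,0]),st["eef_rot"][:,2],"q",st["qpos"],"F",st["contact_force"],st["wrist_torque"],"w",st["gripper_width"]*.0919)
E
python3 snap.py wrist:w1
```

```text
1.1167 [ 0.4417 -0.3498  0.2516] yaw 0.4407909722182957 [ 0.0002  0.0002 -1.    ] q [-0.6727  0.2384  1.7454  0.0003  1.1577  0.4572] F [-0.7777 -0.4154 -0.0588] [-0.037   0.0437 -0.0568] w 0.09195615542868078
```

View pics/w1.png

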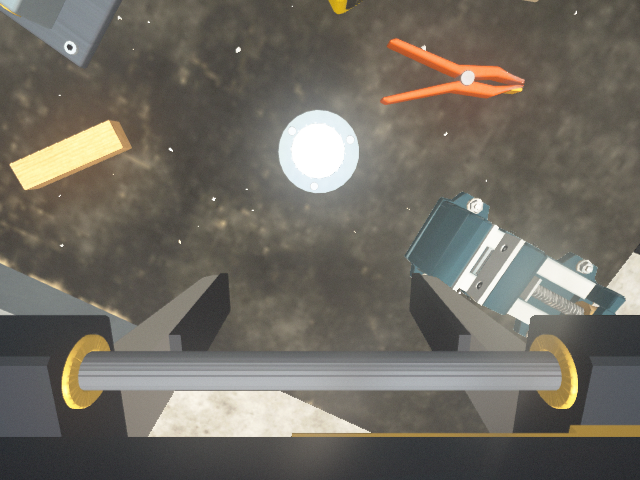

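```bash
python3 - <<'E'
import pickle
from h import *
np.set_printoptions(precision=4,suppress=True)
c=pickle.load(open("pics/w1.pkl","rb"))
import cv2
a=cv2.imread("pics/w1.png"); g=a.min(axis=2)
m=((g>235)).astype('uint8'); m[:110]=0;m[200:]=0;m[:,:270]=0;m[:,365:]=0
ys,xs=np.nonzero(m); print(xs.min(),xs.max(),ys.min(),ys.max(),xs.mean(),ys.mean())
print(atz(c,(318,150.5),.159), atz(c,(318.5,151.5),.006), c[1])
E
```

```text
288 353 122 189 317.51162790697674 150.2613322822231
[ 0.5064 -0.3178  0.159 ] [ 0.5068 -0.3176  0.006 ] [ 0.5046 -0.3195  0.4049]
```

Call:
step_arm([
  {"travel": [0.018, -0.031, 0]},
  {"travel": [0.018, -0.031, 0]},
  {"travel": [0.018, -0.031, 0]},
  {"travel": [0.018, -0.031, 0]},
  {"travel": [0.018, -0.031, 0]},
  {"travel": [0.018, -0.031, 0]},
  {"travel": [0.018, -0.031, 0]},
  {"travel": [0.018, -0.031, 0]},
  {"travel": [0.018, -0.031, 0]},
  {"travel": [0.018, -0.031, 0]},
  {"travel": [0.018, -0.031, 0]},
])

```text
$.rows[0]: bad value
```

Call:
step_arm([
  {"travel": [0, 0, 0], "twist": 0.105},
  {"travel": [0, 0, 0], "twist": 0.105},
  {"travel": [0, 0, 0], "twist": 0.105},
  {"travel": [0, 0, 0], "twist": 0.105},
  {"travel": [0, 0, 0], "twist": 0.105},
  {"travel": [0, 0, 0], "twist": 0.105},
  {"travel": [0, 0, 0], "twist": 0.105},
  {"travel": [0, 0, 0], "twist": 0.105},
  {"travel": [0, 0, 0], "twist": 0.105},
  {"travel": [0, 0, 0], "twist": 0.105},
  {"travel": [0, 0, 0], "twist": 0},
], gripper=0.05)

```text
t: 2.03
ee_pos: [0.4397, -0.3522, 0.2513]
eef_rot: [[0.815, -0.579, -0.001], [-0.579, -0.815, 0.0], [-0.001, 0.0, -1.0]]
contact_force: [-0.5, 0.5, -0.5]
gripper_width: 0.546
```

```bash
python3 snap.py wrist:w2
```

```text
2.0833 [ 0.4398 -0.3521  0.2513] yaw -0.6112993093462463 [-0.0005  0.0001 -1.    ] q [-0.6776  0.2389  1.7456 -0.0003  1.1576  1.5046] F [-0.3786 -0.6743 -0.1699] [0.0695 0.0555 0.0331] w 0.05002952775150569
```

View pics/w2.png

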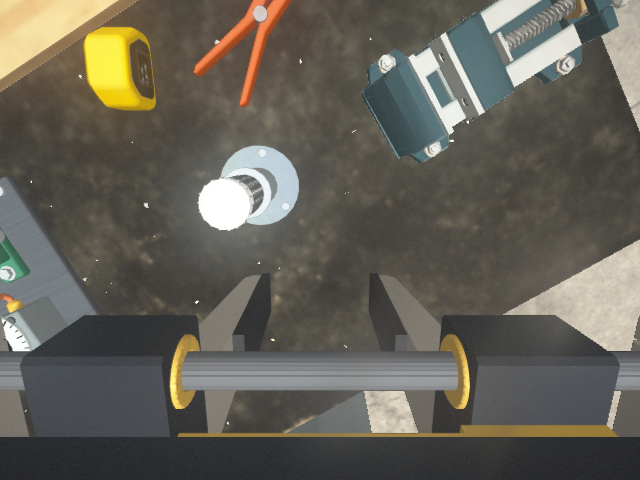

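Call:
step_arm([
  {"travel": [-0.018, -0.031, 0], "twist": 0},
  {"travel": [-0.018, -0.031, 0], "twist": 0},
  {"travel": [-0.018, -0.031, 0], "twist": 0},
  {"travel": [-0.018, -0.031, 0], "twist": 0},
  {"travel": [-0.018, -0.031, 0], "twist": 0},
  {"travel": [-0.018, -0.031, 0], "twist": 0},
  {"travel": [-0.018, -0.031, 0], "twist": 0},
  {"travel": [-0.018, -0.031, 0], "twist": 0},
  {"travel": [-0.018, -0.031, 0], "twist": 0},
  {"travel": [-0.018, -0.031, 0], "twist": 0},
  {"travel": [-0.018, -0.031, 0], "twist": 0},
  {"travel": [0, 0, 0], "twist": 0},
])

```text
t: 3.08
ee_pos: [0.4748, 0.0459, 0.2517]
eef_rot: [[0.823, -0.569, 0.001], [-0.569, -0.823, 0.002], [-0.001, -0.002, -1.0]]
contact_force: [0.6, -0.8, 0.1]
gripper_width: 0.545
```

```bash
python3 snap.py wrist:w3; python3 -c "
import cv2
a=cv2.imread('pics/w3.png');cv2.imwrite('pics/w3c.png',cv2.resize(a[40:300,160:500],None,fx=2.3,fy=2.3,interpolation=cv2.INTER_CUBIC))"
```

```text
3.1333 [0.4745 0.0436 0.2516] yaw -0.6044255331594428 [ 0.0001  0.0003 -1.    ] q [0.0884 0.0977 1.9178 0.0003 1.1261 2.2635] F [ 0.179  -1.4219 -0.5595] [ 0.0599 -0.0239  0.0304] w 0.04995150003180303
```

View pics/w3.png

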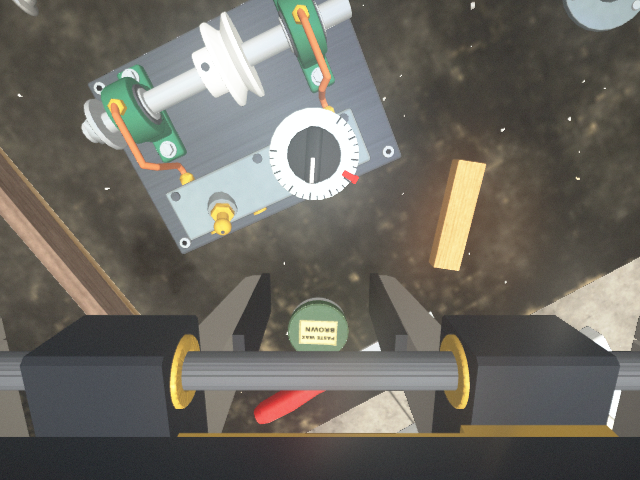

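View pics/w3c.png

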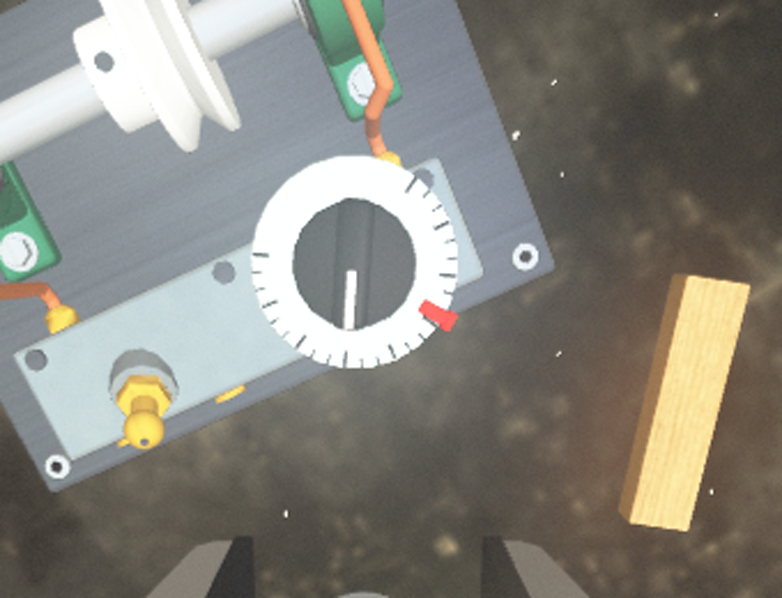

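```bash
cat > m3.py <<'E'
import pickle
from h import *
np.set_printoptions(precision=4,suppress=True)
c=pickle.load(open("pics/w3.pkl","rb"))
P=lambda x,y:(160+(x+.5)/2.3-.5,40+(y+.5)/2.3-.5)
ball=atz(c,P(145,428),.084); print("ball",ball)
print("tri ball",tri([(c,P(145,428)),('scene',(180+383/4.5-.4,190+360/4.2-.4)),('side',(280+145/6-.4,195+90/6-.4))]))
dc=atz(c,P(355,262),.062);print("disc",dc)
sk=atz(c,P(355,262),.068);print("skirt",sk)
s=[atz(c,P(*p),.013) for p in [(57,467),(526,257)]]; v=s[0]-s[1]; yaw=np.arctan2(-v[0],v[1]); print(s,"yaw",yaw)
ey=(s[0]-s[1]);
for n,p,z in [("ptr",(349,329),.069),("mk in",(420,311),.064),("mk out",(457,325),.064)]:
    q=atz(c,P(*p),z); d=q-dc; 
    ang=np.arctan2(d[1],d[0])-(yaw+np.pi); print(n,q,np.linalg.norm(d[:2]),"world",np.arctan2(d[1],d[0]),"rel",(ang+np.pi)%(2*np.pi)-np.pi)
# bar top edges
E
python3 m3.py
python3 -c "
import cv2
a=cv2.imread('pics/w3.png');cv2.imwrite('pics/w3d.png',cv2.resize(a[100:210,260:370],None,fx=5.4,fy=5.4,interpolation=cv2.INTER_CUBIC))"
```

```text
ball [0.5288 0.116  0.084 ]
tri ball [0.5286 0.1156 0.0842]
disc [0.5341 0.0111 0.062 ]
skirt [0.534  0.0111 0.068 ]
[array([0.5375, 0.1877, 0.013 ]), array([ 0.4916, -0.0545,  0.013 ])] yaw -0.18731754934419856
ptr [0.5139 0.028  0.069 ] 0.026335956877578868 world 2.44575174926427 rel -0.5085233549813242
mk in [0.5031 0.0004 0.064 ] 0.03276835959194759 world -2.8069704613492075 rel 0.5219397415847844
mk out [ 0.4898 -0.0089  0.064 ] 0.04858053604626804 world -2.715265968181097 rel 0.6136442347528952
```

View pics/w3d.png

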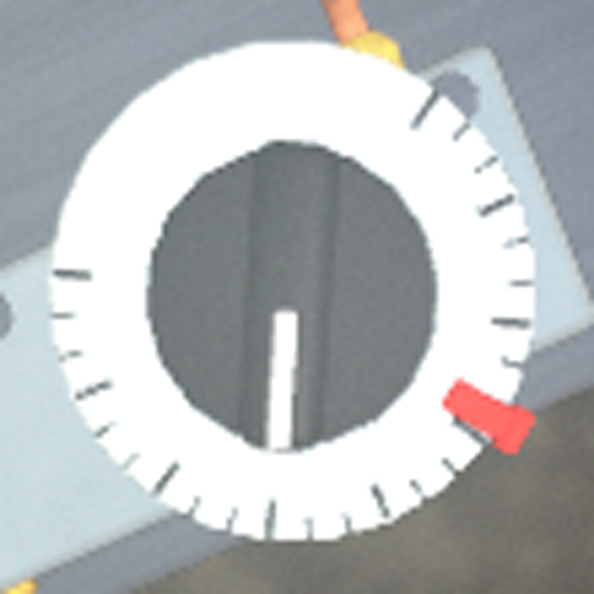

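```bash
cat > ov.py <<'E'
import pickle,sys
from h import *
def over(tag,ctr,yaw,th,mk,box,f,out):
    c=pickle.load(open(f"pics/{tag}.pkl","rb")); a=cv2.imread(f"pics/{tag}.png")
    x0,y0,x1,y1=box; im=cv2.resize(a[y0:y1,x0:x1],None,fx=f,fy=f,interpolation=cv2.INTER_CUBIC)
    def W(r,al,z,off=0):
        d=np.array([np.cos(al),np.sin(al)]);n=np.array([-d[1],d[0]])
        return [*(ctr+r*d+off*n),z]
    def px(X): p=proj(c,X); return tuple(int(round(v)) for v in ((p[0]+.5-x0)*f-.5,(p[1]+.5-y0)*f-.5))
    A=yaw+np.pi+th;M=yaw+np.pi+mk
    bar=[px(W(s*.023,A,.104,o)) for s,o in [(1,.0065),(1,-.0065),(-1,-.0065),(-1,.0065)]]
    cv2.polylines(im,[np.array(bar)],True,(0,255,0),1)
    cv2.line(im,px(W(.023,A,.069)),px(W(.031,A,.069)),(255,0,0),1)
    cv2.line(im,px(W(.031,M,.064)),px(W(.045,M,.064)),(255,0,0),1)
    for r,z in[(.025,.069)]:
        cv2.polylines(im,[np.array([px(W(r,t,z)) for t in np.linspace(0,6.3,60)])],True,(0,255,255),1)
    cv2.imwrite(f"pics/{out}.png",im)
if __name__=="__main__":
    over("w3",np.array([.5341,.0111]),-.1873,-.5085,.56,(260,100,370,210),5.4,"o3")
E
python3 ov.py
```

```text
(no output)
```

View pics/o3.png

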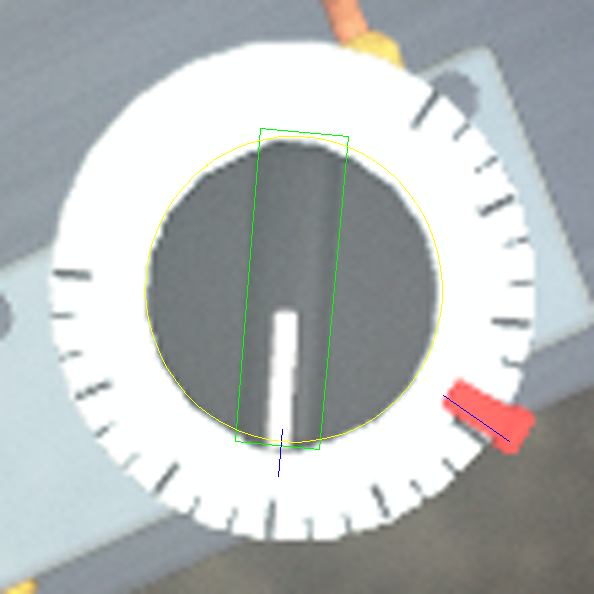

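Call:
step_arm([
  {"travel": [0.017, -0.0018, 0.02], "twist": 0.0145},
  {"travel": [0.017, -0.0018, 0.02], "twist": 0.0145},
  {"travel": [0.017, -0.0018, 0.02], "twist": 0.0145},
  {"travel": [0.0165, -0.0018, 0.02], "twist": 0.0145},
  {"travel": [0, 0, 0.02], "twist": 0},
  {"travel": [0, 0, 0.01], "twist": 0},
  {"travel": [0, 0, 0], "twist": 0},
  {"travel": [0, 0, 0], "twist": 0},
], gripper=0.042)

```text
t: 3.8
ee_pos: [0.5325, 0.0066, 0.1415]
eef_rot: [[0.784, -0.621, -0.001], [-0.621, -0.784, -0.0], [-0.001, 0.001, -1.0]]
contact_force: [0.3, 0.1, -0.0]
gripper_width: 0.458
```

```bash
python3 snap.py wrist:w4
```

```text
3.85 [0.5331 0.0069 0.1423] yaw -0.6696091417246739 [ 0.0004 -0.0001 -1.    ] q [ 0.0101  0.3186  1.9109 -0.0001  0.9118  2.2506] F [ 0.479  -0.3742 -0.8527] [0.0504 0.0236 0.0031] w 0.04182422667309162
```

View pics/w4.png

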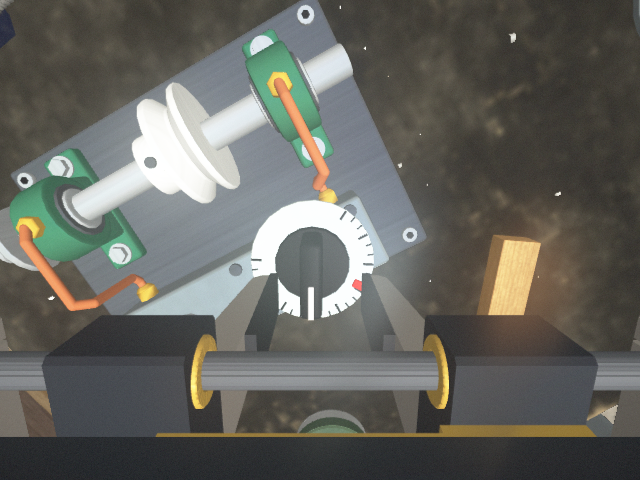

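Call:
step_arm([
  {"travel": [-0.0018, -0.004, 0.0], "twist": -0.007},
  {"travel": [0, 0, 0.02], "twist": 0},
  {"travel": [0, 0, 0.02], "twist": 0},
  {"travel": [0, 0, 0.01], "twist": 0},
  {"travel": [0, 0, 0], "twist": 0},
])

```text
t: 4.27
ee_pos: [0.5331, 0.0119, 0.0906]
eef_rot: [[0.789, -0.615, -0.002], [-0.615, -0.789, -0.0], [-0.002, 0.001, -1.0]]
contact_force: [-0.3, 0.2, 0.5]
gripper_width: 0.454
```

Call:
step_arm([
  {"travel": [0, 0, 0.0], "twist": 0},
  {"travel": [0, 0, 0], "twist": 0},
  {"travel": [0, 0, 0], "twist": 0},
  {"travel": [0, 0, 0], "twist": 0},
  {"travel": [0, 0, 0], "twist": 0},
  {"travel": [0, 0, 0], "twist": 0},
], gripper=0.0, grip_force=15)

```text
t: 4.77
ee_pos: [0.5345, 0.0113, 0.0923]
eef_rot: [[0.788, -0.616, 0.001], [-0.616, -0.788, -0.0], [0.001, -0.0, -1.0]]
contact_force: [-2.0, -1.3, 7.4]
gripper_width: 0.139
```

```bash
python3 snap.py wrist:w5
```

```text
4.8167 [0.5345 0.0114 0.0924] yaw -0.6631108825882881 [ 0.0009 -0.0002 -1.    ] q [ 0.0186  0.3932  1.941  -0.0003  0.8066  2.2528] F [-1.1416 -1.5483  6.3522] [-0.1581  0.3532 -0.0416] w 0.012903363240763759
```

View pics/w5.png

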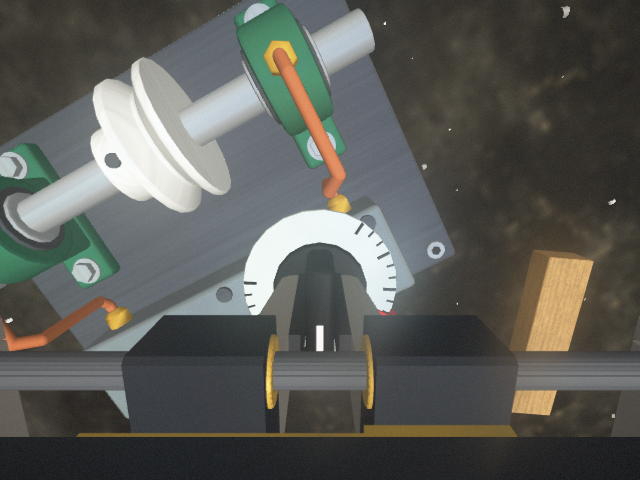

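Call:
step_arm([
  {"travel": [0, 0, -0.001], "twist": -0.1},
  {"travel": [0, 0, 0], "twist": -0.1},
  {"travel": [0, 0, 0], "twist": -0.1},
  {"travel": [0, 0, 0], "twist": -0.1},
  {"travel": [0, 0, 0], "twist": -0.1},
  {"travel": [0, 0, 0], "twist": -0.1},
  {"travel": [0, 0, 0], "twist": -0.1},
  {"travel": [0, 0, 0], "twist": -0.1},
  {"travel": [0, 0, 0], "twist": -0.1},
  {"travel": [0, 0, 0], "twist": -0.1},
  {"travel": [0, 0, 0], "twist": -0.075},
  {"travel": [0, 0, 0], "twist": 0},
])

```text
t: 5.82
ee_pos: [0.5347, 0.0129, 0.0925]
eef_rot: [[0.915, 0.404, 0.001], [0.404, -0.915, 0.002], [0.002, -0.002, -1.0]]
contact_force: [2.8, 8.5, -4.8]
gripper_width: 0.139
```

```bash
python3 snap.py wrist:w6 scene:s6 side:d6; python3 -c "
import cv2
a=cv2.imread('pics/s6.png');b=cv2.imread('pics/d6.png');cv2.imwrite('pics/s6c.png',cv2.hconcat([cv2.resize(a[210:290,260:340],(390,390),interpolation=2),cv2.resize(b[200:280,270:350],(390,390),interpolation=2)]))"
```

```text
5.9667 [0.5347 0.0129 0.0925] yaw 0.4110016399462307 [ 0.0011  0.0021 -1.    ] q [0.0199 0.3931 1.9408 0.0029 0.8066 1.1777] F [ 2.1372  7.9894 -6.0779] [ 1.565  -0.4864 -0.0063] w 0.013100103328314284
```

View pics/w6.png

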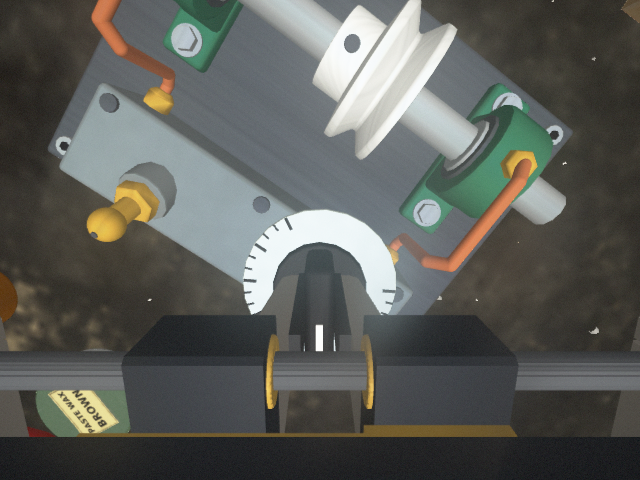

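View pics/s6c.png

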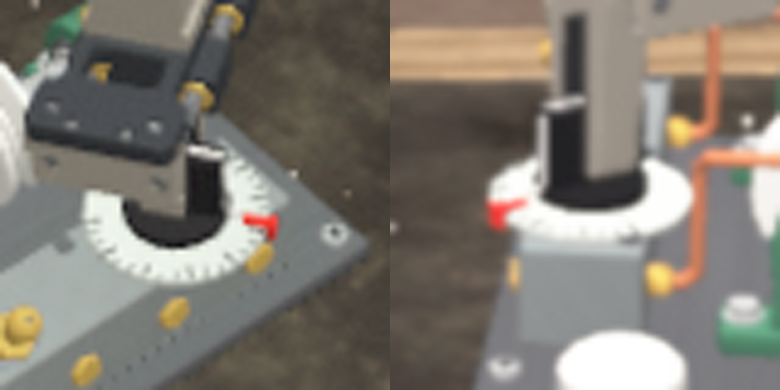

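Call:
step_arm([
  {"travel": [0, 0, 0], "twist": 0},
  {"travel": [0, 0, 0], "twist": 0},
  {"travel": [0, 0, 0], "twist": 0},
  {"travel": [0, 0, -0.02], "twist": 0},
  {"travel": [0, 0, -0.04], "twist": 0},
  {"travel": [-0.02, 0, -0.04], "twist": 0},
  {"travel": [-0.03, 0, -0.03], "twist": 0},
  {"travel": [-0.02, 0, 0], "twist": 0},
  {"travel": [0, 0, 0], "twist": 0},
  {"travel": [0, 0, 0], "twist": 0},
], gripper=0.042)

```text
t: 6.8
ee_pos: [0.4715, -0.0161, 0.2199]
eef_rot: [[0.917, 0.399, 0.001], [0.399, -0.917, -0.0], [0.001, 0.001, -1.0]]
contact_force: [0.4, -0.0, 0.8]
gripper_width: 0.455
```

```bash
python3 snap.py wrist:w7; python3 - <<'E'
from h import *
from ov import over
over("w7",np.array([.5341,.0111]),-.1873,.6,.6,(0,0,640,480),1,"o7")
E
```

```text
6.85 [ 0.4721 -0.0158  0.2194] yaw 0.4111267263877959 [ 0.0008 -0.     -1.    ] q [-0.0367  0.1266  1.9627  0.      1.0515  1.123 ] F [-0.3901 -0.0141 -0.0719] [-0.0125 -0.0239 -0.0306] w 0.041837065409673115
```

View pics/o7.png

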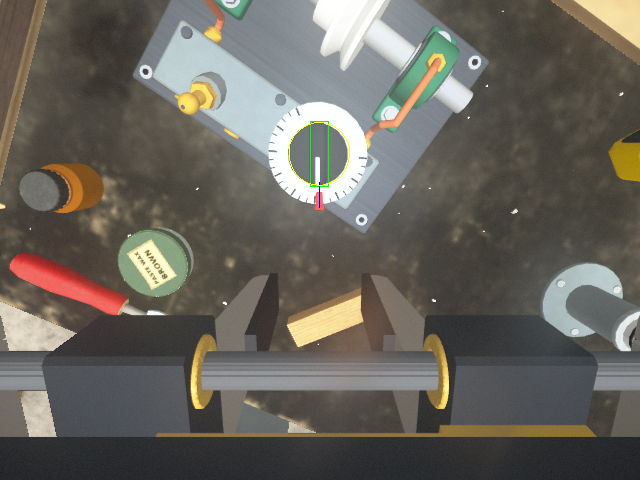

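```bash
python3 -c "
import cv2
a=cv2.imread('pics/w7.png');cv2.imwrite('pics/w7d.png',cv2.resize(a[95:215,265:375],None,fx=5,fy=5,interpolation=cv2.INTER_CUBIC))"
```

```text
(no output)
```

View pics/w7d.png

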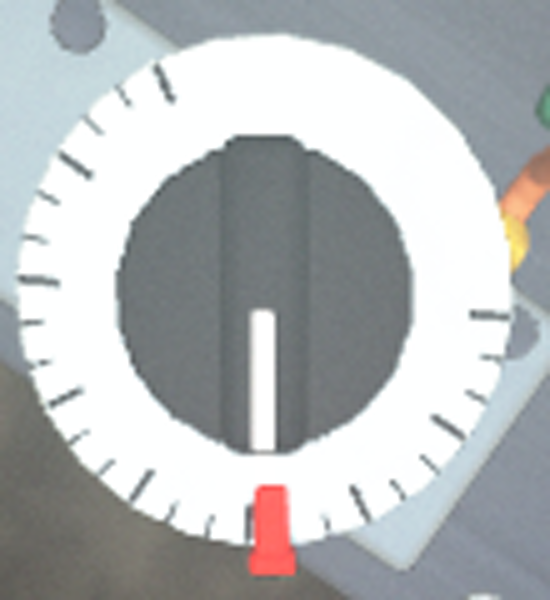

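```bash
cat > dial.py <<'E'
import pickle,sys
from h import *
np.set_printoptions(precision=2,suppress=True)
def run(tag,box,yaw=-.1873):
    c=pickle.load(open(f"pics/{tag}.pkl","rb")); a=cv2.imread(f"pics/{tag}.png").astype(int)
    x0,y0,x1,y1=box
    m=np.zeros(a.shape[:2],bool); m[y0:y1,x0:x1]=1
    b,g,r=a[...,0],a[...,1],a[...,2]
    red=m&(r-g>60)&(r-b>60)
    ys,xs=np.nonzero(red); w=(r-g)[red]
    ctr=np.average(xs,weights=w),np.average(ys,weights=w)
    dark=(m&(a.max(2)<160)).astype('uint8')
    n,l,st,ce=cv2.connectedComponentsWithStats(dark)
    cx,cy=(x0+x1)//2,(y0+y1)//2
    # skirt: biggest dark comp containing near centre
    lab=max(range(1,n),key=lambda i:st[i,4] if st[i,0]>x0+5 and st[i,1]>y0+5 and st[i,0]+st[i,2]<x1-5 and st[i,1]+st[i,3]<y1-5 else 0)
    cn,_=cv2.findContours((l==lab).astype('uint8'),cv2.RETR_EXTERNAL,cv2.CHAIN_APPROX_NONE)
    hull=cv2.convexHull(max(cn,key=len)); e=cv2.fitEllipse(max(cn,key=len)); print("skirt ell",e)
    white=m&(a.min(2)>190)
    n,l,st,ce=cv2.connectedComponentsWithStats(white.astype('uint8'))
    o=np.argsort(-st[:,4])
    for i in o[:5]: print(i,st[i],ce[i])
    wl=[i for i in o[1:] if st[i,4]>40]
    disc=wl[0]; ptr=wl[1]
    cn,_=cv2.findContours((l==disc).astype('uint8'),cv2.RETR_EXTERNAL,cv2.CHAIN_APPROX_NONE); h=cv2.convexHull(max(cn,key=len)); de=cv2.fitEllipse(h); print("disc ell",de)
    D=atz(c,de[0],.062); print("D",D*1000)
    ys,xs=np.nonzero(l==ptr); p=np.c_[xs,ys]; vx,vy,X,Y=cv2.fitLine(p.astype(np.float32),cv2.DIST_L2,0,.01,.01).ravel()
    A,B=(atz(c,(X+t*vx,Y+t*vy),.104) for t in(-10,10)); d=B-A; print("ptr line ctr",X,Y,A*1e3,B*1e3)
    ang=np.arctan2(d[1],d[0]); 
    R=[atz(c,ctr,z) for z in(.062,.066)]
    for Ri in R:
        v=Ri-D; mk=np.arctan2(v[1],v[0]); print("marker",Ri*1e3,np.hypot(*v[:2]),"rel",(mk-yaw)%(2*np.pi)-np.pi,"ptr rel",(ang-yaw)%np.pi-(0 if 1 else 0))
    f=A-D; nrm=np.array([-d[1],d[0]])/np.hypot(d[0],d[1]); print("ptr line offset from axis mm",nrm@f[:2]*1e3)
if __name__=="__main__":
    run(sys.argv[1],eval(sys.argv[2]))
E
python3 dial.py w7 "(262,92,378,218)"; echo; python3 dial.py w3 "(262,100,372,208)"
```

```text
skirt ell ((317.41400146484375, 151.96481323242188), (58.36080551147461, 58.810638427734375), 141.22235107421875)
0 [     0      0    640    480 301039] [319.63 241.37]
1 [ 262   92  116  115 5992] [312.95 147.33]
2 [315 157   5  28 138] [317.  170.7]
4 [356 214  11   4  30] [361.23 215.73]
3 [315 203   1   1   1] [315. 203.]
disc ell ((312.9363708496094, 148.2749786376953), (98.04803466796875, 140.3013916015625), 131.6585235595703)
D [536.37  17.51  62.  ]
ptr line ctr 317.0 170.69565 [529.17  10.44 104.  ] [515.9    4.67 104.  ]
marker [507.21  -7.19  62.  ] 0.03820942835832974 rel 0.8902808625131939 ptr rel 0.5973114731550129
marker [507.56  -6.95  66.  ] 0.03779358137918642 rel 0.8914307209131778 ptr rel 0.5973114731550129
ptr line offset from axis mm 3.619272225435171

skirt ell ((313.6597900390625, 152.91925048828125), (52.034523010253906, 53.38608932495117), 121.45026397705078)
0 [     0      0    640    480 302004] [319.67 240.94]
1 [ 262  108  108   99 5195] [309.33 156.02]
2 [349 180   1   1   1] [349. 180.]Traceback (most recent call last):
  File "dial.py", line 35, in <module>
    run(sys.argv[1],eval(sys.argv[2]))
    ~~~^^^^^^^^^^^^^^^^^^^^^^^^^^^^^^^
  File "dial.py", line 24, in run
    disc=wl[0]; ptr=wl[1]
                    ~~^^^
IndexError: list index out of range
```

```bash
python3 - <<'E'
import pickle
from h import *
np.set_printoptions(precision=2,suppress=True)
c=pickle.load(open("pics/w7.pkl","rb")); a=cv2.imread("pics/w7.png").astype(int)
g=a[...,1];r=a[...,2]
D=atz(c,(317.41,151.96),.069); De=atz(c,(265-.4+265.5/5,95-.4+290/5),.061);print(D*1e3,De*1e3)
for row in range(190,212):
    w=np.clip(r[row,300:340]-g[row,300:340]-25,0,None)
    if w.sum()>60:
        x=(w*np.arange(300,340)).sum()/w.sum()
        q=atz(c,(x,row),.065); v=q-D; print(row,round(x,2),w.sum(),np.hypot(*v[:2])*1e3,(np.arctan2(v[1],v[0])+.1873)%(2*np.pi)-np.pi)
d=a[:,:,:].min(2)
for row in range(156,186,3):
    w=np.clip(d[row,308:327]-130,0,None); x=(w*np.arange(308,327)).sum()/w.sum(); q=atz(c,(x,row),.104);v=q-D; print("p",row,round(x,2),np.hypot(*v[:2])*1e3,(np.arctan2(v[1],v[0])+.1873)%(2*np.pi)-np.pi)
E
```

```text
[535.09  12.83  69.  ] [534.74  12.44  61.  ]
192 318.78 672 33.2273878827525 0.6323775053147975
193 318.66 767 34.076755712646865 0.6286524581806789
194 318.69 776 34.93113115960487 0.6285792973580855
195 318.65 791 35.78494244708302 0.6268489206553665
196 318.66 854 36.64135338021457 0.626547525164773
197 318.68 842 37.49892463106238 0.6262572768701857
198 318.7 847 38.35781543892472 0.6261272829290578
199 318.76 838 39.21883573544304 0.6268899745874505
200 318.85 836 40.08171802587198 0.6281950487436139
201 318.84 852 40.9431834865507 0.6272593905046864
202 318.92 858 41.808262943001736 0.6283725159500348
203 318.96 862 42.67344709751487 0.6285745577022275
204 319.16 943 43.54432969186499 0.6320428191556737
205 319.09 1051 44.408769940570316 0.6299917900692971
206 318.93 1213 45.27246403734061 0.6263869460465861
207 318.91 1184 46.14085155431025 0.6254223690461571
208 318.98 1181 47.012686063328175 0.6262626140564462
209 319.13 1128 47.887715248688146 0.6284886514850929
p 156 317.06 3.049061751969955 0.5576737694067049
p 159 317.14 5.179691767054504 0.5848968712590894
p 162 317.14 7.320750254512621 0.5885554968058844
p 165 317.16 9.470268404202402 0.5920256413315674
p 168 317.14 11.628582448479241 0.5918342733918709
p 171 317.15 13.795384734587124 0.5931101601915363
p 174 317.14 15.970925321384014 0.5933492162785727
p 177 317.15 18.155128125180763 0.5941430101682443
p 180 317.13 20.348183642343514 0.5939505212482823
p 183 316.9 22.55143899527603 0.5866709921623015
```

Call:
step_arm([
  {"travel": [0.02, 0, 0], "twist": 0},
  {"travel": [0.03, 0, 0.03], "twist": 0},
  {"travel": [0.02, 0, 0.04], "twist": 0},
  {"travel": [0, -0.0005, 0.03], "twist": 0},
  {"travel": [0, 0, 0.015], "twist": 0},
  {"travel": [0, 0, 0.014], "twist": 0},
  {"travel": [0, 0, 0], "twist": 0},
  {"travel": [0, 0, 0], "twist": 0},
])

```text
t: 7.52
ee_pos: [0.5337, 0.0124, 0.0921]
eef_rot: [[0.916, 0.401, -0.003], [0.401, -0.916, 0.0], [-0.003, -0.001, -1.0]]
contact_force: [0.2, -0.1, 0.6]
gripper_width: 0.453
```

Call:
step_arm([
  {"travel": [0, 0, 0], "twist": 0},
  {"travel": [0, 0, 0], "twist": 0},
  {"travel": [0, 0, 0], "twist": 0},
  {"travel": [0, 0, 0], "twist": 0},
  {"travel": [0, 0, 0], "twist": -0.033},
  {"travel": [0, 0, 0], "twist": 0},
  {"travel": [0, 0, 0], "twist": 0},
  {"travel": [0, 0, 0], "twist": 0},
], gripper=0.0, grip_force=15)

```text
t: 8.18
ee_pos: [0.5341, 0.0127, 0.0944]
eef_rot: [[0.903, 0.43, 0.001], [0.43, -0.903, 0.001], [0.001, -0.001, -1.0]]
contact_force: [-1.6, 4.1, 3.2]
gripper_width: 0.14
```

Call:
step_arm([
  {"travel": [0, 0, 0], "twist": 0},
  {"travel": [0, 0, 0], "twist": 0},
  {"travel": [0, 0, 0], "twist": 0},
  {"travel": [0, 0, -0.02], "twist": 0},
  {"travel": [0, 0, -0.04], "twist": 0},
  {"travel": [-0.02, 0, -0.04], "twist": 0},
  {"travel": [-0.03, 0, -0.03], "twist": 0},
  {"travel": [-0.02, 0, 0], "twist": 0},
  {"travel": [0, 0, 0], "twist": 0},
  {"travel": [0, 0, 0], "twist": 0},
], gripper=0.042)

```text
t: 9.02
ee_pos: [0.4723, -0.0176, 0.2208]
eef_rot: [[0.903, 0.429, 0.001], [0.429, -0.903, -0.0], [0.001, 0.001, -1.0]]
contact_force: [0.7, 0.2, 0.4]
gripper_width: 0.456
```

```bash
python3 snap.py wrist:w8;  python3 dial.py w8 "(262,92,378,218)"|head -1;python3 -c "
import cv2
a=cv2.imread('pics/w8.png');cv2.imwrite('pics/w8d.png',cv2.resize(a[95:215,265:375],None,fx=5,fy=5,interpolation=cv2.INTER_CUBIC))"
```

```text
9.0667 [ 0.4728 -0.0174  0.2204] yaw 0.44411979281895997 [ 0.0008  0.     -1.    ] q [-0.0399  0.1267  1.9601  0.0001  1.054   1.0867] F [ 0.0686 -0.4569  0.8475] [-0.0329 -0.0079 -0.0667] w 0.042202644595919304
skirt ell ((317.9604187011719, 152.0884552001953), (58.52095031738281, 58.57752990722656), 104.56294250488281)
```

View pics/w8d.png

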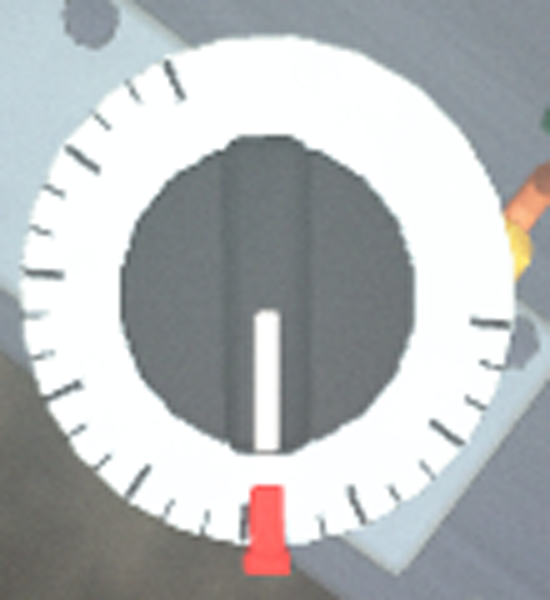

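Call:
step_arm([
  {"travel": [-0.01, 0.0286, 0], "twist": 0},
  {"travel": [-0.01, 0.0286, 0], "twist": 0},
  {"travel": [-0.01, 0.0286, 0], "twist": 0},
  {"travel": [-0.01, 0.0286, 0], "twist": 0},
  {"travel": [-0.01, 0.0286, 0], "twist": 0},
  {"travel": [-0.01, 0.0286, 0], "twist": 0},
  {"travel": [-0.01, 0.0286, 0], "twist": 0},
  {"travel": [-0.01, 0.0286, 0], "twist": 0},
  {"travel": [-0.01, 0.0286, 0], "twist": 0},
  {"travel": [-0.009, 0.0286, 0], "twist": 0},
  {"travel": [0, 0, 0], "twist": 0.1},
  {"travel": [0, 0, 0], "twist": 0.1},
], gripper=0.07)

```text
t: 10.07
ee_pos: [0.5069, -0.3197, 0.2184]
eef_rot: [[0.972, 0.236, -0.001], [0.236, -0.972, 0.001], [-0.001, -0.001, -1.0]]
contact_force: [-0.2, 0.4, 0.2]
gripper_width: 0.759
```

Call:
step_arm([
  {"travel": [0, 0, 0], "twist": 0.11},
  {"travel": [0, 0, 0], "twist": 0.11},
  {"travel": [0, 0, 0], "twist": 0.11},
  {"travel": [0, 0, 0], "twist": 0.1},
  {"travel": [0, 0, 0], "twist": 0},
  {"travel": [0, 0, 0], "twist": 0},
])

```text
t: 10.57
ee_pos: [0.5067, -0.3179, 0.2191]
eef_rot: [[0.984, -0.181, -0.001], [-0.181, -0.984, 0.001], [-0.001, -0.001, -1.0]]
contact_force: [0.4, -0.9, 0.1]
gripper_width: 0.762
```

```bash
python3 snap.py wrist:w9 side:d9
```

```text
10.6667 [ 0.5065 -0.3179  0.2196] yaw -0.18180120061410834 [-0.0008  0.0005 -1.    ] q [-0.5631  0.3235  1.7044  0.      1.1146  1.1895] F [-0.7867  0.1653 -0.3054] [0.0594 0.0004 0.0367] w 0.06951241243543828
```

View pics/w9.png

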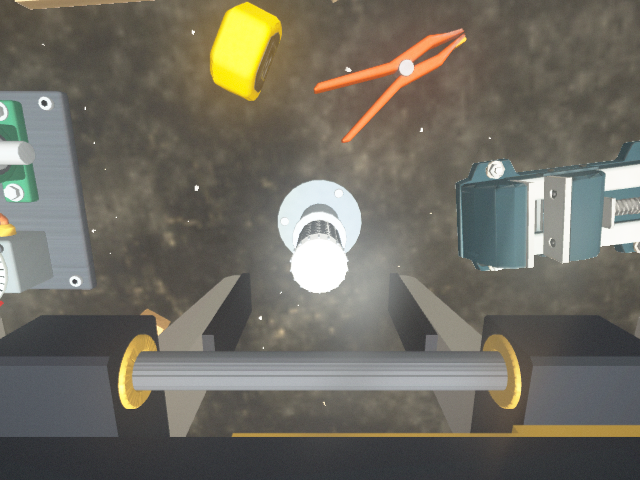

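View pics/d9.png

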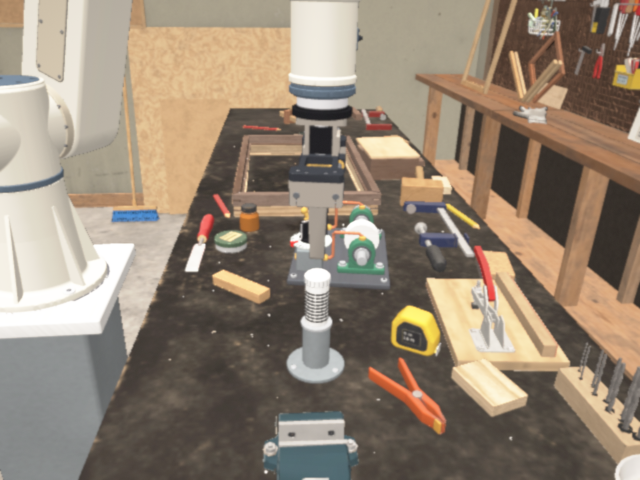

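Call:
step_arm([
  {"travel": [0, 0, 0.03], "twist": 0.005},
  {"travel": [0, 0, 0.03], "twist": 0},
  {"travel": [0, 0, 0.03], "twist": 0},
  {"travel": [0, 0, 0.02], "twist": 0},
  {"travel": [0, 0, 0], "twist": 0},
  {"travel": [0, 0, 0], "twist": 0},
])

```text
t: 11.17
ee_pos: [0.5058, -0.3177, 0.1096]
eef_rot: [[0.982, -0.188, -0.002], [-0.188, -0.982, 0.001], [-0.002, -0.001, -1.0]]
contact_force: [0.2, 0.7, 0.3]
gripper_width: 0.76
```

Call:
step_arm([
  {"travel": [0, 0, 0], "twist": 0},
  {"travel": [0, 0, 0], "twist": 0},
  {"travel": [0, 0, 0], "twist": 0},
  {"travel": [0, 0, 0], "twist": 0},
  {"travel": [0, 0, 0], "twist": 0},
  {"travel": [0, 0, 0], "twist": 0},
], gripper=0.0, grip_force=15)

```text
t: 11.67
ee_pos: [0.5065, -0.3179, 0.111]
eef_rot: [[0.982, -0.189, 0.001], [-0.189, -0.982, 0.0], [0.001, -0.0, -1.0]]
contact_force: [-0.6, 0.9, 4.9]
gripper_width: 0.366
```

```bash
python3 snap.py
```

```text
11.6667 [ 0.5065 -0.3179  0.111 ] yaw -0.1903562174931811 [ 0.0009  0.0001 -1.    ] q [-0.5634  0.4486  1.7914  0.0007  0.9009  1.1974] F [-0.5753  0.8689  4.9337] [-0.0578  0.1149  0.0078] w 0.033672689375208065
```

Call:
step_arm([
  {"travel": [0, 0, -0.01], "twist": 0},
  {"travel": [0, 0, -0.015], "twist": 0},
  {"travel": [0, 0, -0.015], "twist": 0},
  {"travel": [0, 0, -0.014], "twist": 0},
  {"travel": [0, 0, 0], "twist": 0},
  {"travel": [0, 0, 0], "twist": 0},
  {"travel": [0, 0, 0], "twist": 0},
])

```text
t: 12.25
ee_pos: [0.5056, -0.3177, 0.1636]
eef_rot: [[0.982, -0.189, -0.001], [-0.189, -0.982, 0.001], [-0.001, -0.0, -1.0]]
contact_force: [-1.2, 0.6, -3.9]
gripper_width: 0.364
```

```bash
python3 snap.py side:d10; python3 -c "
import cv2
a=cv2.imread('pics/d10.png');cv2.imwrite('pics/d10c.png',cv2.resize(a[180:400,230:410],None,fx=2.7,fy=2.7,interpolation=2))"
```

```text
12.3 [ 0.5054 -0.3176  0.1633] yaw -0.19020622048984553 [-0.0016  0.0009 -1.    ] q [-0.5636  0.3832  1.7557 -0.      1.0046  1.1975] F [-0.651   0.214  -4.9391] [ 0.0808  0.0389 -0.0309] w 0.03364273267251737
```

View pics/d10c.png

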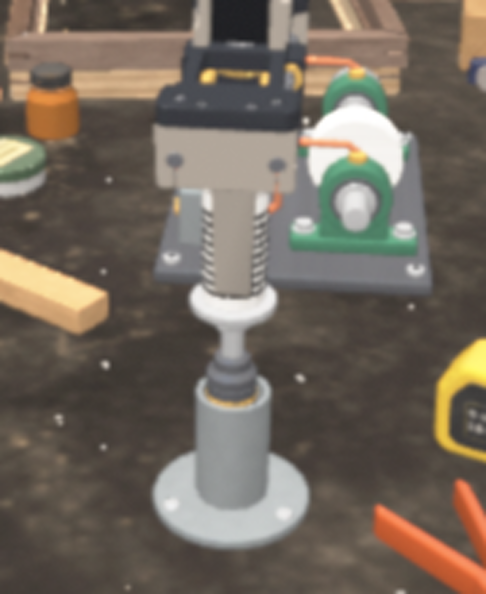

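Call:
step_arm([
  {"travel": [-0.0025, 0, 0], "twist": 0},
  {"travel": [-0.008, 0, -0.0006], "twist": 0},
  {"travel": [-0.008, 0, -0.0004], "twist": 0},
  {"travel": [-0.008, 0, 0.0005], "twist": 0},
  {"travel": [-0.008, 0, 0.0012], "twist": 0},
  {"travel": [-0.008, 0, 0.002], "twist": 0},
  {"travel": [-0.0076, 0, 0.0025], "twist": 0},
  {"travel": [0, 0, 0], "twist": 0},
  {"travel": [0, 0, 0], "twist": 0},
])

```text
t: 13.05
ee_pos: [0.4557, -0.3084, 0.1588]
eef_rot: [[0.982, -0.189, -0.002], [-0.189, -0.982, 0.001], [-0.002, -0.0, -1.0]]
contact_force: [1.2, 0.1, -5.1]
gripper_width: 0.366
```

```bash
python3 snap.py side:d11 scene:s11; python3 -c "
import cv2
a=cv2.imread('pics/d11.png');cv2.imwrite('pics/d11c.png',cv2.resize(a[180:400,200:380],None,fx=2.7,fy=2.7,interpolation=2))"
```

```text
13.15 [ 0.4562 -0.3084  0.1587] yaw -0.19022696912677917 [-0.0017  0.0007 -1.    ] q [-0.5969  0.3227  1.8596 -0.0005  0.9611  1.1644] F [-0.2454  0.3065 -4.1054] [ 0.1017  0.1079 -0.0245] w 0.0336994415904917
```

View pics/d11c.png

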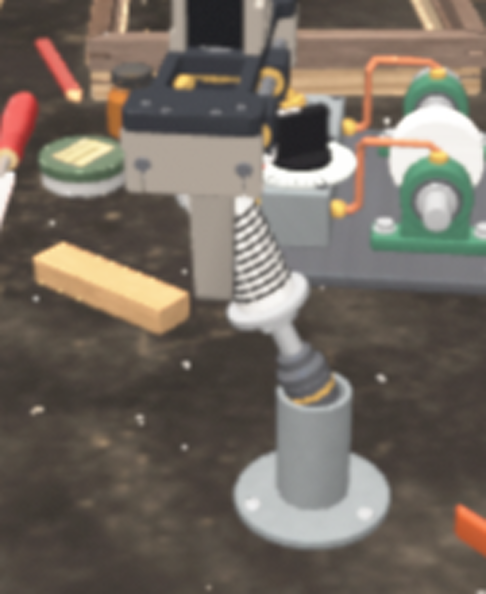

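```bash
cat > gun.py <<'E'
import pickle,sys
from h import *
def draw(tag,G,u,box,f,out,lens=(-103,-39,-33,46)):
    c=pickle.load(open(f"pics/{tag}.pkl","rb")); a=cv2.imread(f"pics/{tag}.png")
    x0,y0,x1,y1=box; im=cv2.resize(a[y0:y1,x0:x1],None,fx=f,fy=f,interpolation=2)
    px=lambda X:tuple(int(round(v)) for v in ((proj(c,X)+.5-[x0,y0])*f-.5))
    u=u/np.linalg.norm(u); e1=np.cross(u,[0,1,0]);e1/=np.linalg.norm(e1);e2=np.cross(u,e1)
    for s,r in [(-100,14),(-65,14),(-36,23),(-30,23),(-30,17),(49,17)]:
        pts=[px(G+u*s/1e3+(e1*np.cos(t)+e2*np.sin(t))*r/1e3) for t in np.linspace(0,6.3,40)]
        cv2.polylines(im,[np.array(pts)],True,(0,255,0) if s<0 else (255,0,255),1)
    cv2.line(im,px(G-u*.1),px(G+u*.049),(0,0,255),1)
    cv2.imwrite(f"pics/{out}.png",im)
if __name__=="__main__":
    yaw=-.19; th=np.radians(float(sys.argv[2])); gx,gz=map(float,sys.argv[3:5]) # offset of gun_grip from TCP along tool x, z (mm)
    T=np.array(eval(sys.argv[5])); ex=np.array([np.cos(yaw),np.sin(yaw),0])
    u=-np.sin(th)*ex+np.array([0,0,np.cos(th)])
    draw(sys.argv[1],T+ex*gx/1e3+np.array([0,0,gz/1e3]),u,eval(sys.argv[6]),float(sys.argv[7]),sys.argv[8])
E
python3 gun.py d11 30 1.5 -0.6 "[.4562,-.3084,.1587]" "(200,180,380,400)" 2.7 g11
python3 gun.py s11 30 1.5 -0.6 "[.4562,-.3084,.1587]" "(320,100,460,220)" 5 g11s
```

```text
(no output)
```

View pics/g11.png

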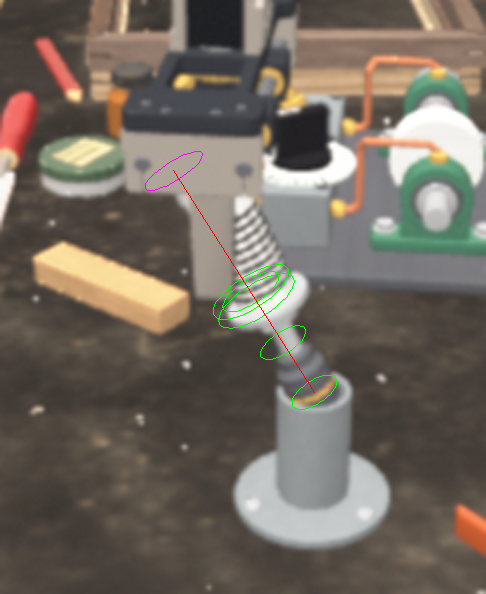

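View pics/g11s.png

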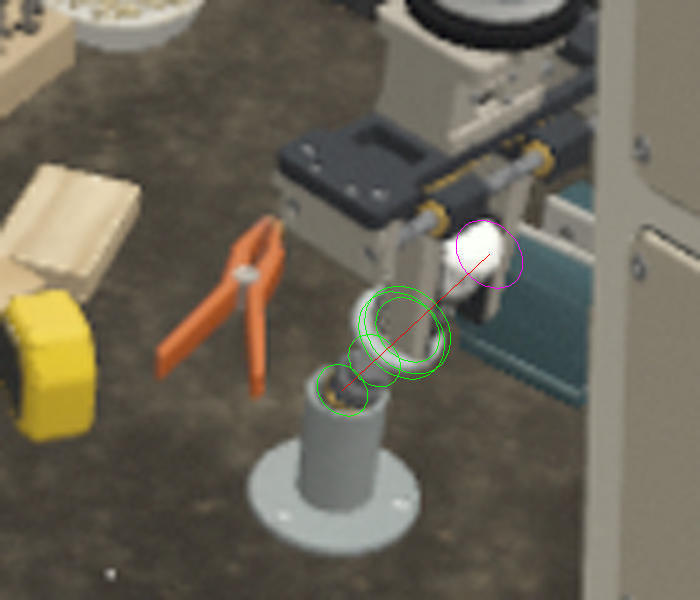

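```bash

python3 gun.py d11 25 7 0 "[.4562,-.3084,.1587]" "(200,180,380,400)" 2.7 a
python3 gun.py s11 25 7 0 "[.4562,-.3084,.1587]" "(330,120,450,240)" 4 b; python3 -c "
import cv2
a=cv2.imread('pics/a.png')[:480];b=cv2.imread('pics/b.png');cv2.imwrite('pics/g12.png',cv2.hconcat([a[:300*2-120],b[:480,:310]]))"
```

```text
(no output)
```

View pics/g12.png

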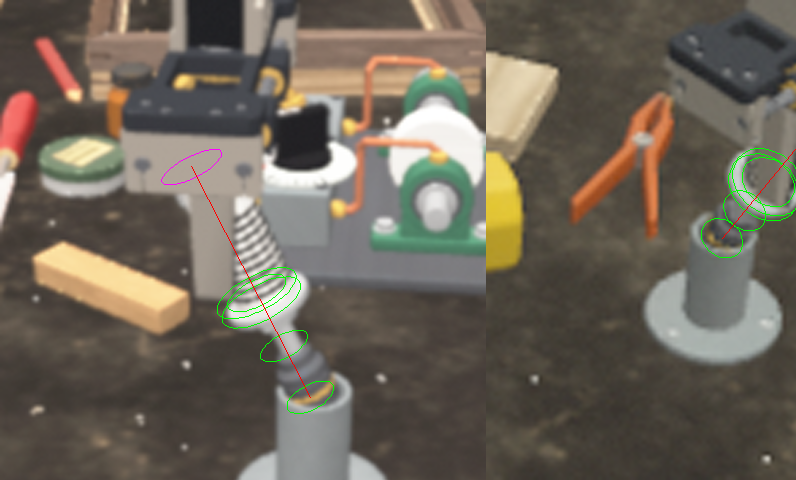

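Call:
step_arm([
  {"travel": [-0.0045, 0, 0.0012], "twist": 0},
  {"travel": [-0.005, 0, 0.0018], "twist": 0},
  {"travel": [0, 0, 0], "twist": 0},
  {"travel": [0, 0, 0], "twist": 0},
])

```text
t: 13.48
ee_pos: [0.4474, -0.3067, 0.156]
eef_rot: [[0.982, -0.189, -0.0], [-0.189, -0.982, 0.0], [-0.0, -0.0, -1.0]]
contact_force: [1.6, -0.7, -3.7]
gripper_width: 0.365
```

```bash
python3 snap.py side:d12 scene:s12 wrist:w12; python3 gun.py d12 30 11 2 "[.4465,-.3064,.1557]" "(200,180,380,400)" 2.7 a
python3 gun.py s12 30 11 2 "[.4465,-.3064,.1557]" "(330,120,450,240)" 4 b; python3 -c "
import cv2
a=cv2.imread('pics/a.png')[:480];b=cv2.imread('pics/b.png');cv2.imwrite('pics/g13.png',cv2.hconcat([a[:300*2-120],b[:480,:310]]))"
```

```text
13.6333 [ 0.4476 -0.3068  0.156 ] yaw -0.19017223356676421 [-0.0004  0.0002 -1.    ] q [-0.6036  0.3139  1.8799 -0.0001  0.9482  1.1575] F [ 1.3848  0.842  -4.1733] [-0.068  -0.2676  0.0325] w 0.0342064736644553
```

View pics/g13.png

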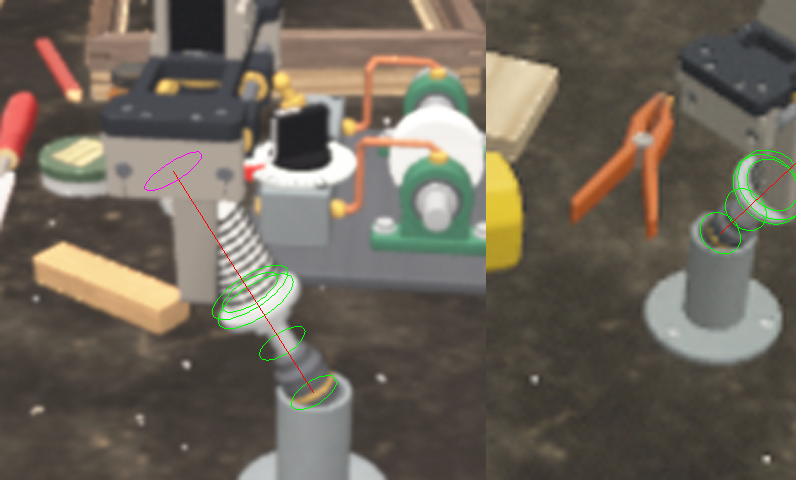

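View pics/w12.png

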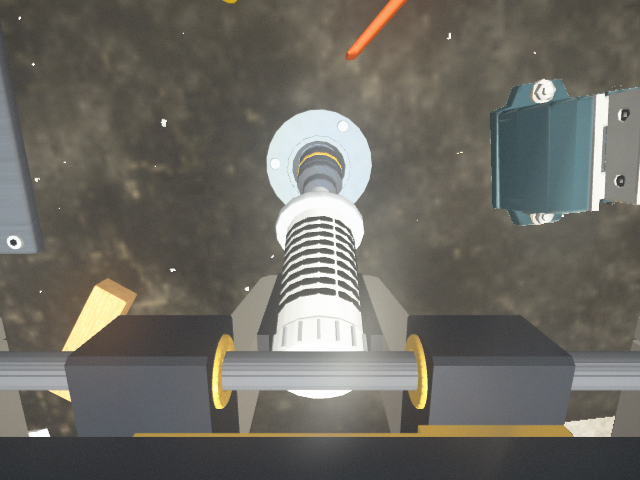

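Call:
step_arm([
  {"travel": [0, 0, 0], "twist": 0},
  {"travel": [0, 0, 0], "twist": 0},
  {"travel": [0, 0, 0], "twist": 0},
  {"travel": [0, 0, 0], "twist": 0},
  {"travel": [0, 0, -0.015], "twist": 0},
  {"travel": [0, 0, -0.03], "twist": 0},
  {"travel": [0, 0, -0.03], "twist": 0},
  {"travel": [0, 0, 0], "twist": 0},
  {"travel": [0, 0, 0], "twist": 0},
  {"travel": [0, 0, 0], "twist": 0},
], grip_force=60)

```text
t: 14.47
ee_pos: [0.4468, -0.3063, 0.23]
eef_rot: [[0.982, -0.189, -0.002], [-0.189, -0.982, 0.001], [-0.002, -0.001, -1.0]]
contact_force: [0.4, -0.2, -3.3]
gripper_width: 0.361
```

```bash
python3 snap.py side:d13 scene:s13 wrist:w13; python3 -c "
import cv2
a=cv2.imread('pics/d13.png');b=cv2.imread('pics/s13.png');c=cv2.imread('pics/w13.png')
cv2.imwrite('pics/k1.png',cv2.resize(a[150:300,210:360],None,fx=4,fy=4,interpolation=2))
cv2.imwrite('pics/k2.png',cv2.resize(b[60:180,330:470],None,fx=5,fy=5,interpolation=2))
cv2.imwrite('pics/k3.png',cv2.resize(c[110:310,240:400],None,fx=3,fy=3,interpolation=2))
"
```

```text
14.6167 [ 0.4467 -0.3061  0.2294] yaw -0.19015161431791083 [-0.0026  0.0017 -1.    ] q [-0.6036  0.2275  1.8124 -0.0001  1.1048  1.1574] F [-0.1358  1.0136 -4.0815] [0.0819 0.0617 0.0034] w 0.033486314678469686
```

View pics/k1.png

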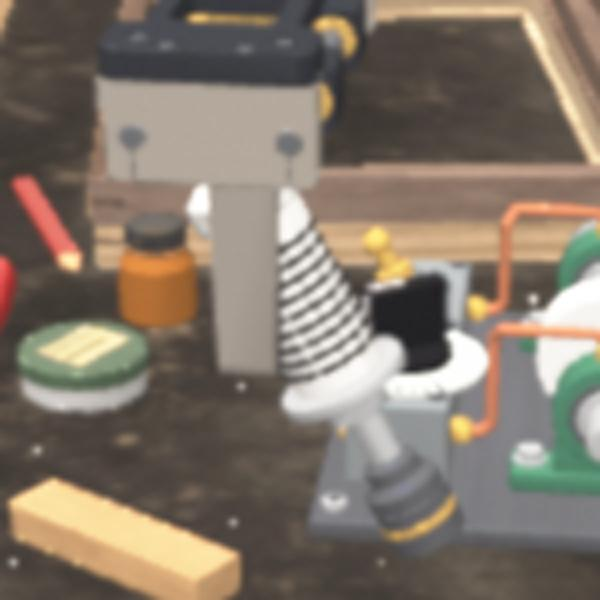

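View pics/k2.png

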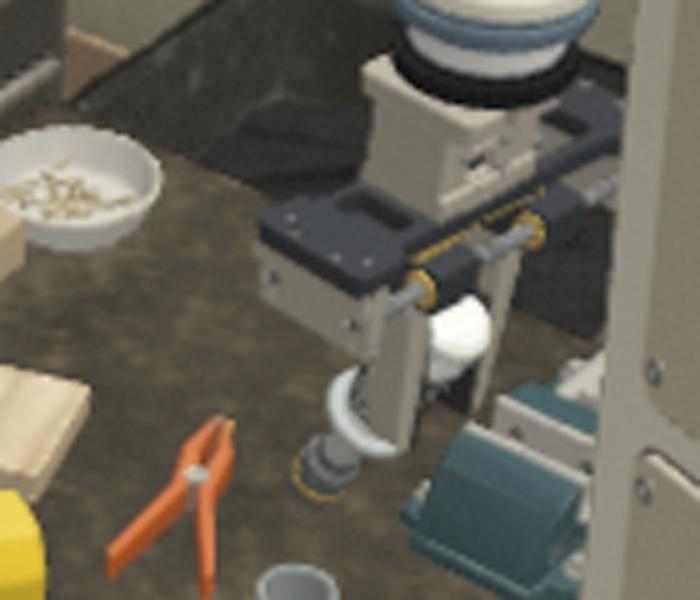

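View pics/k3.png

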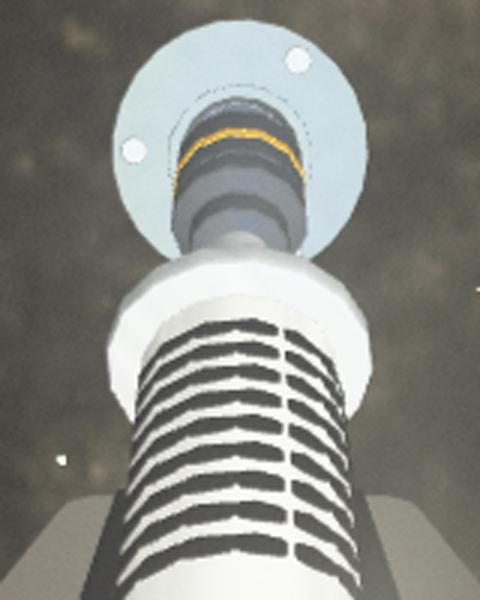

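```bash
cat > fit.py <<'E'
import pickle
from h import *
from gun import draw
from scipy.optimize import least_squares
np.set_printoptions(precision=3,suppress=True)
def fit(T,yaw,sw,ww,tag):
    cs=pickle.load(open(f"pics/{tag[0]}.pkl","rb"));cw=pickle.load(open(f"pics/{tag[1]}.pkl","rb"))
    ex=np.array([np.cos(yaw),np.sin(yaw),0]);ey=np.array([ex[1],-ex[0],0]);ez=np.array([0,0,1.])
    def P(p,s,a,b):
        gx,gy,gz,th,ph=p; u=-np.sin(th)*ex+np.cos(th)*(np.cos(ph)*ez+np.sin(ph)*ey); u/=np.linalg.norm(u)
        v=np.cos(th)*ex+np.sin(th)*ez; G=T+(gx*ex+gy*ey+gz*ez)/1e3
        return G+(s*u+a*v+b*ey)/1e3
    def res(p):
        r=[]
        for s,a,b,uv in sw: r+=list(proj(cs,P(p,s,a,b))-uv)
        for s,a,b,uv in ww: r+=[x for x,y in zip(proj(cw,P(p,s,a,b))-np.array([q if q is not None else 0 for q in uv]),uv) if y is not None]
        return r
    o=least_squares(res,[8,0,0,.5,0]); p=o.x
    gx,gy,gz,th,ph=p
    u=-np.sin(th)*ex+np.cos(th)*(np.cos(ph)*ez+np.sin(ph)*ey)
    G=T+(gx*ex+gy*ey+gz*ez)/1e3
    return p,np.array(res(p)),G,u
if __name__=="__main__":
    k1=lambda x,y:np.array([210+(x+.5)/4-.5,150+(y+.5)/4-.5]); k3=lambda x,y:np.array([240+(x+.5)/3-.5,110+(y+.5)/3-.5])
    T=np.array([.4467,-.3061,.2294])
    p,r,G,u=fit(T,-.19,[(-33,0,0,k1(343,378)),(-100,0,0,k1(428,537))],[(-100,14,0,k3(240,97)),(-36,23,0,k3(242,248))],("d13","w13"))
    print(p[:3],np.degrees(p[3:]),r)
    draw("d13",G,u,(210,150,360,300),4,"a"); draw("w13",G,u,(240,110,400,310),3,"b")
    a=cv2.imread("pics/a.png");b=cv2.imread("pics/b.png")[:600]; 
    cv2.imwrite("pics/f13.png",cv2.resize(cv2.hconcat([a,b]),None,fx=.74,fy=.74))
E
python3 fit.py
```

```text
[12.349  0.45  -1.357] [30.221  0.051] [-1.112  0.692  1.24  -0.934  0.248  0.662 -0.152 -0.498]
```

View pics/f13.png

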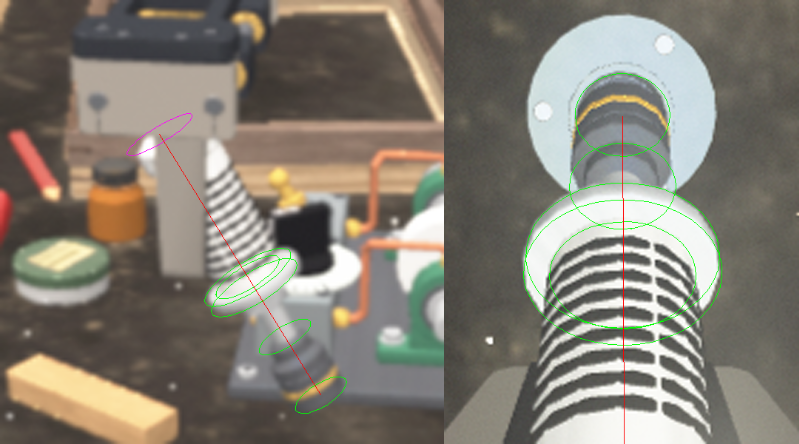

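```bash
cat > sil.py <<'E'
import pickle,sys
from h import *
def sil(tag,T,yaw,gx,gy,gz,th,box,f,out,ph=0):
    c=pickle.load(open(f"pics/{tag}.pkl","rb")); a=cv2.imread(f"pics/{tag}.png")
    x0,y0,x1,y1=box; im=cv2.resize(a[y0:y1,x0:x1],None,fx=f,fy=f,interpolation=2)
    ex=np.array([np.cos(yaw),np.sin(yaw),0]);ey=np.array([ex[1],-ex[0],0]);ez=np.array([0,0,1.])
    th=np.radians(th);ph=np.radians(ph);u=-np.sin(th)*ex+np.cos(th)*(np.cos(ph)*ez+np.sin(ph)*ey);e1=np.cross(u,ey);e1/=np.linalg.norm(e1);e2=np.cross(u,e1);G=T+(gx*ex+gy*ey+gz*ez)/1e3
    for s0,s1,r,col in[(-100,-65,14,(0,255,0)),(-36,-30,23,(0,255,0)),(-30,49,17,(255,0,255))]:
        pts=np.array([(proj(c,G+(u*s+(e1*np.cos(t)+e2*np.sin(t))*r)/1e3)+.5-[x0,y0])*f-.5 for s in(s0,s1) for t in np.linspace(0,6.28,60)],np.float32)
        cv2.polylines(im,[cv2.convexHull(pts).astype(int)],True,col,1)
    cv2.imwrite(f"pics/{out}.png",im); return G,u
if __name__=="__main__":
    T=np.array(eval(sys.argv[2]));yaw=-.19;gx,gy,gz,th=map(float,sys.argv[3:7])
    s,w=sys.argv[1].split(",")
    sil(s,T,yaw,gx,gy,gz,th,eval(sys.argv[7]),4,"a"); sil(w,T,yaw,gx,gy,gz,th,(240,110,400,310),3,"b")
    a=cv2.imread("pics/a.png")[:600,:400];b=cv2.imread("pics/b.png")[:600,60:440]; a=cv2.copyMakeBorder(a,0,600-a.shape[0],0,0,0)
    cv2.imwrite("pics/"+sys.argv[8]+".png",cv2.hconcat([a,b]))
E
python3 sil.py d13,w13 "[.4467,-.3061,.2294]" 12.5 .4 0 27.5 "(240,160,340,300)" j1
```

View pics/j1.png

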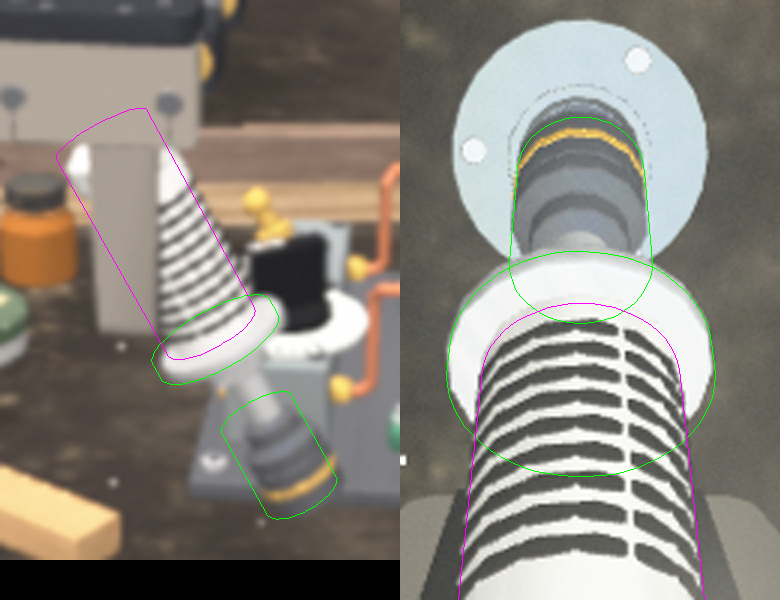

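Call:
step_arm([
  {"travel": [-0.0053, -0.02, -0.003], "twist": 0},
  {"travel": [-0.0053, -0.031, -0.003], "twist": 0},
  {"travel": [-0.0053, -0.031, 0], "twist": 0},
  {"travel": [-0.0053, -0.031, 0], "twist": 0},
  {"travel": [-0.0053, -0.031, 0], "twist": 0},
  {"travel": [-0.0053, -0.031, 0], "twist": 0},
  {"travel": [-0.0053, -0.031, 0], "twist": 0},
  {"travel": [-0.0053, -0.031, 0], "twist": 0},
  {"travel": [-0.0053, -0.031, 0], "twist": 0},
  {"travel": [-0.0053, -0.031, 0], "twist": 0},
  {"travel": [-0.0053, -0.031, 0], "twist": 0},
  {"travel": [-0.0053, -0.031, 0], "twist": 0},
])

```text
t: 15.62
ee_pos: [0.4526, 0.0612, 0.2362]
eef_rot: [[0.982, -0.189, -0.002], [-0.189, -0.982, -0.0], [-0.002, 0.001, -1.0]]
contact_force: [0.6, -0.2, -3.5]
gripper_width: 0.362
```

Call:
step_arm([
  {"travel": [-0.005, -0.03, 0], "twist": 0},
  {"travel": [-0.005, -0.025, 0], "twist": 0},
  {"travel": [-0.0013, -0.0145, 0], "twist": 0},
  {"travel": [0, 0, 0], "twist": 0},
  {"travel": [0, 0, 0], "twist": 0},
  {"travel": [0, 0, 0], "twist": 0},
])

```text
t: 16.12
ee_pos: [0.4549, 0.1295, 0.2364]
eef_rot: [[0.982, -0.189, -0.002], [-0.189, -0.982, -0.001], [-0.001, 0.001, -1.0]]
contact_force: [-0.6, 0.3, -4.5]
gripper_width: 0.36
```

```bash
python3 snap.py side:d14 scene:s14 wrist:w14
```

```text
16.2667 [0.4553 0.1292 0.2369] yaw -0.19140299484085235 [-0.0005 -0.0003 -1.    ] q [ 0.2734  0.1087  1.9405 -0.0002  1.093   2.0357] F [-0.2872 -0.1811 -3.9477] [0.0653 0.1125 0.0289] w 0.0335528540093053
```

View pics/w14.png

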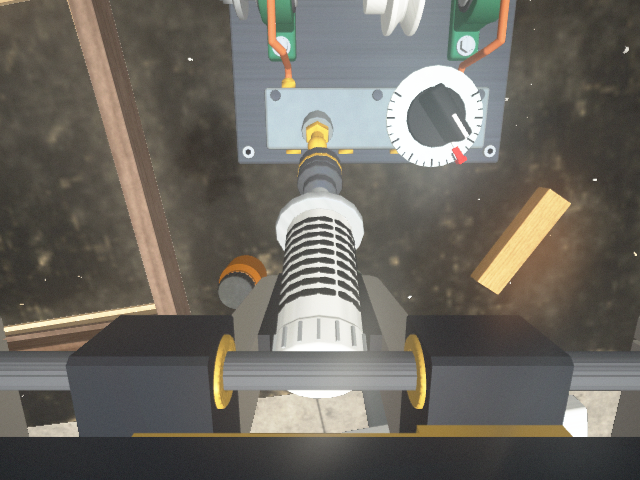

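View pics/d14.png

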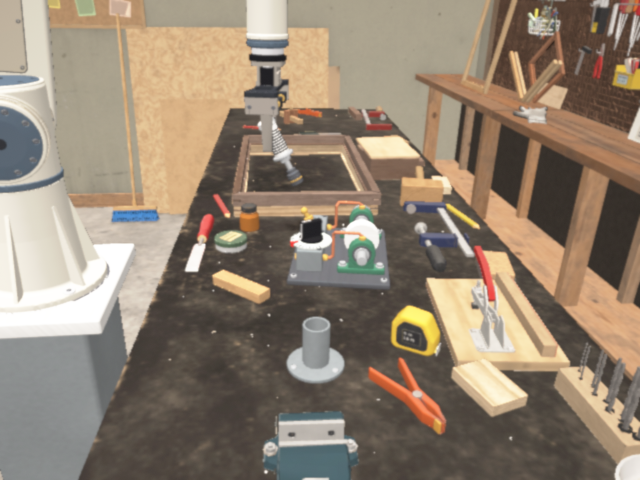

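View pics/s14.png

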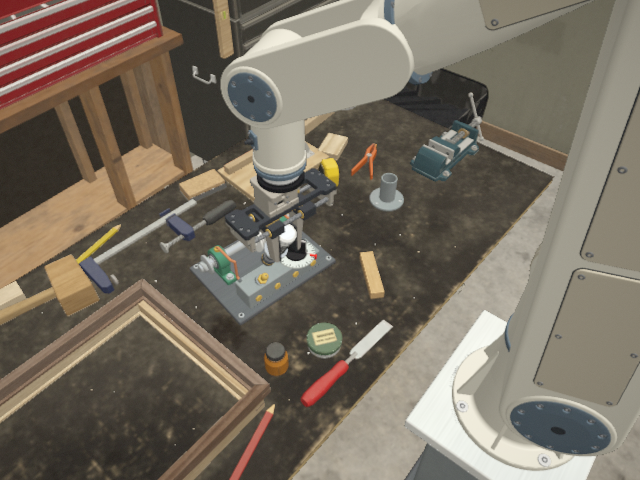

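```bash
cat > nip.py <<'E'
import pickle,sys
from h import *
from sil import sil
tag,Ts,f5,box,f,out=sys.argv[1:7]
T=np.array(eval(Ts)); gx,gy,gz,th=eval(f5); box=eval(box); f=float(f)
G,u=sil(tag,T,-.1905,gx,gy,gz,th,box,f,out)
c=pickle.load(open(f"pics/{tag}.pkl","rb")); im=cv2.imread(f"pics/{out}.png")
px=lambda X:tuple(int(round(v)) for v in ((proj(c,X)+.5-[box[0],box[1]])*f-.5))
B=np.array([.5288,.1158,.084]); n=np.array([-.4912,.0931,.866])
cv2.line(im,px(B-.03*n),px(B+.12*n),(0,0,255),1)
cv2.circle(im,px(B),int(8e-3*c[0][0,0]/np.linalg.norm(B-c[1])*f),(255,0,0),1)
cv2.line(im,px(G),px(G-.1*u),(0,255,255),1)
cv2.imwrite(f"pics/{out}.png",im)
S=G-.09*u; d=S-B; ex=np.array([.982,-.189,0]);ey=np.array([-.189,-.982,0])
print("seat-ball: tool x,y,z(up)",d@ex*1e3,d@ey*1e3,d[2]*1e3,"along n",d@n*1e3,"lateral in plane",(d-(d@n)*n)@(ex*.866+np.array([0,0,.5]))*1e3)
E
python3 nip.py w14 "[.4553,.1292,.2369]" "(12.35,.45,-1.36,30.2)" "(250,100,390,250)" 4 n14
```

```text
seat-ball: tool x,y,z(up) -17.08667436523816 1.2034911466359905 73.75526782416657 along n 72.41593383468712 lateral in plane 22.077707964306413
```

View pics/n14.png

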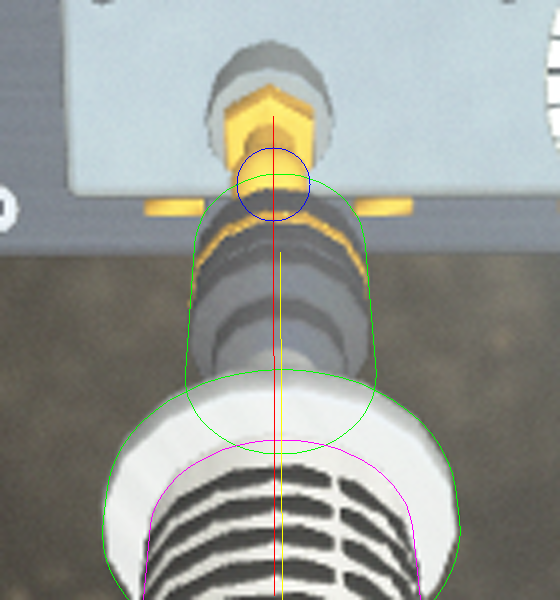

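```bash
for p in "(12.5,.45,0,28)" "(13,.45,-3,28)" ; do python3 nip.py w14 "[.4553,.1292,.2369]" $p "(250,100,390,250)" 2.6 n15$(echo $p|tr -dc 0-9); done; ls pics/n15*; python3 -c "
import cv2
cv2.imwrite('pics/n15.png',cv2.hconcat([cv2.imread(p)for p in __import__('glob').glob('pics/n15?*.png')]))"
```

```text
seat-ball: tool x,y,z(up) -19.95609328438251 1.2024563263393497 73.43471664269659 along n 73.57284882382048 lateral in plane 19.432469803293422
seat-ball: tool x,y,z(up) -19.456082067024703 1.202636649175044 70.43471664269659 along n 70.72487756908471 lateral in plane 18.36559222940525
pics/n1512545028.png
pics/n151345328.png
```

View pics/n15.png

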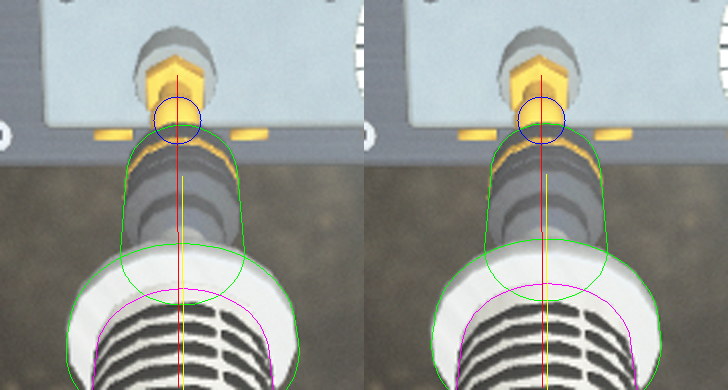

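Call:
step_arm([
  {"travel": [0.0025, -0.001, 0.015], "twist": 0},
  {"travel": [0.0025, -0.001, 0.02], "twist": 0},
  {"travel": [0.0025, 0, 0.015], "twist": 0},
  {"travel": [0, 0, 0.002], "twist": 0},
  {"travel": [0, 0, 0], "twist": 0},
  {"travel": [0, 0, 0], "twist": 0},
  {"travel": [0, 0, 0], "twist": 0},
])

```text
t: 16.85
ee_pos: [0.4638, 0.1306, 0.1861]
eef_rot: [[0.982, -0.189, 0.001], [-0.189, -0.982, 0.0], [0.001, -0.001, -1.0]]
contact_force: [0.6, -0.7, -4.4]
gripper_width: 0.362
```

```bash
python3 snap.py side:d15 scene:s15 wrist:w15;python3 -c "
import cv2
a=cv2.imread('pics/d15.png');b=cv2.imread('pics/s15.png');c=cv2.imread('pics/w15.png')
cv2.imwrite('pics/k1.png',cv2.resize(a[140:240,250:350],None,fx=6,fy=6,interpolation=2))
cv2.imwrite('pics/k2.png',cv2.resize(b[190:310,200:340],None,fx=5,fy=5,interpolation=2))
cv2.imwrite('pics/k3.png',cv2.resize(c[60:260,220:420],None,fx=3,fy=3,interpolation=2))
"
```

```text
17.0 [0.4637 0.1308 0.186 ] yaw -0.19024675549100317 [ 0.0014  0.0004 -1.    ] q [0.2717 0.1833 1.9791 0.     0.9777 2.0328] F [ 0.4848 -0.3446 -4.3868] [ 0.0898  0.1235 -0.0208] w 0.032854915702455266
```

View pics/k1.png

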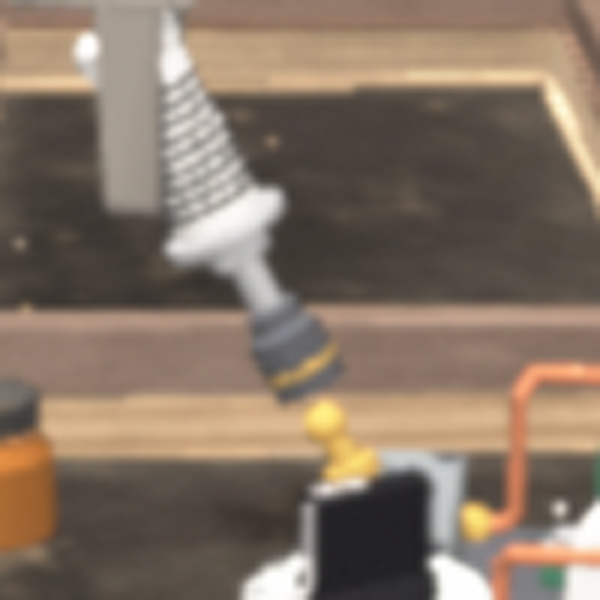

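View pics/k2.png

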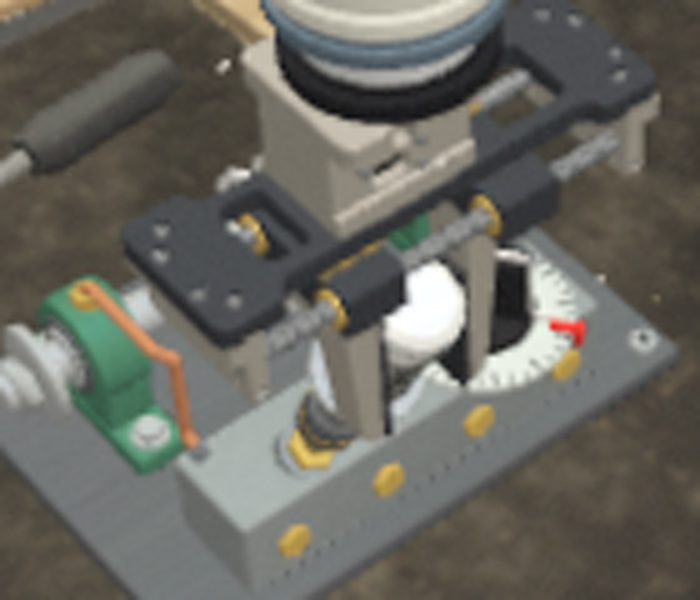

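View pics/k3.png

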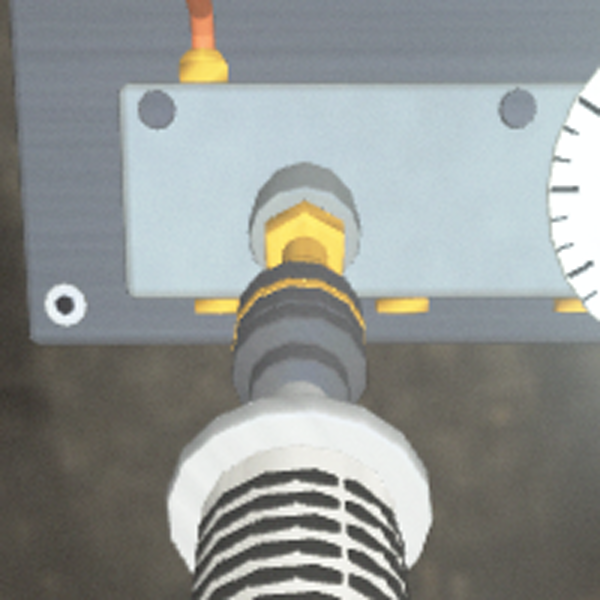

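```bash
python3 - <<'E'
import pickle
from h import *
c=pickle.load(open("pics/d15.pkl","rb")); w=pickle.load(open("pics/w15.pkl","rb"))
k1=lambda x,y:(250+(x+.5)/6-.5,140+(y+.5)/6-.5)
B=np.array([.5288,.1158,.084]); n=np.array([-.4912,.0931,.866])
f=lambda X:(proj(c,X)+.5-[250,140])*6-.5
print("ball",f(B),"nip slope",[(lambda a:a[0]/a[1])(f(B-.02*n)-f(B+.0*n))])
T=np.array([.4637,.1308,.186]);ex=np.array([.982,-.189,0]);ez=np.array([0,0,1.])
for th in(24,26,28,30,32):
    t=np.radians(th);u=-np.sin(t)*ex+np.cos(t)*ez; G=T+.0125*ex
    a,b=f(G-.033*u),f(G-.1*u); print(th,a,b,"slope flange->mouth",(b-a)[0]/(b-a)[1],"len",np.hypot(*(b-a)))
g=lambda X:(proj(w,X)+.5-[220,60])*3-.5
print("wrist ball",g(B), "hex",g(B-.02*n), "mm per k1px",1/6/540*np.linalg.norm(B-c[1])*1e3)
E
python3 - <<'E'
import cv2
a=cv2.imread('pics/d15.png')
cv2.imwrite('pics/k5.png',cv2.resize(a[170:222,275:325],None,fx=14,fy=11.5,interpolation=2)[:600])
E
```

```text
ball [323.62149421 421.02381204] nip slope [np.float64(0.5912383701751751)]
24 [212.28147739 226.04105096] [287.45864949 389.7699706 ] slope flange->mouth 0.45915634370571545 len 180.16316586032832
26 [215.17240333 224.85415641] [296.09785435 386.35596353] slope flange->mouth 0.5010807771280194 len 180.64263706356
28 [218.01514432 223.56781677] [304.60481433 382.64906483] slope flange->mouth 0.5443109798642667 len 181.1204417987309
30 [220.80630224 222.18348168] [312.96977207 378.65276969] slope flange->mouth 0.5890195514332865 len 181.5949978945379
32 [223.54253313 220.70271556] [321.18306971 374.37088284] slope flange->mouth 0.6353985884400093 len 182.06476875203825
wrist ball [308.91302101 290.63768005] hex [308.23061961 248.13980486] mm per k1px 0.36604299888036684
```

View pics/k5.png

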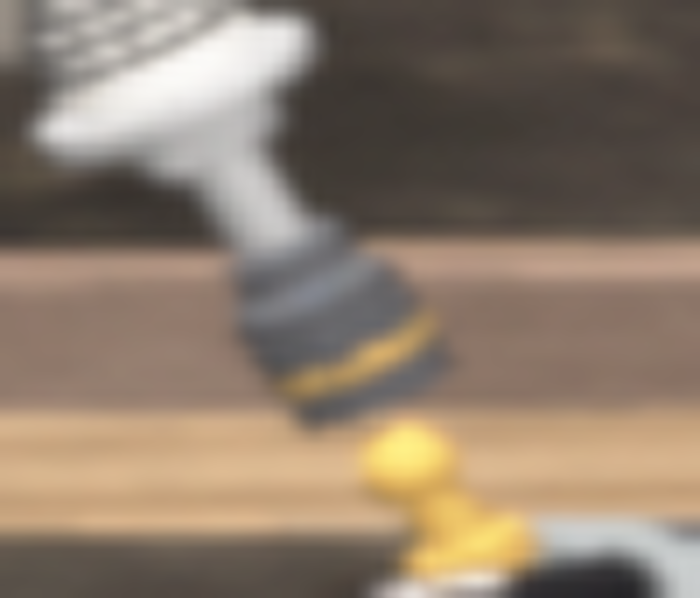

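Call:
step_arm([
  {"travel": [-0.0032, 0.0014, 0], "twist": 0},
  {"travel": [0.002, 0, 0.0035], "twist": 0},
  {"travel": [0.002, 0, 0.0035], "twist": 0},
  {"travel": [0, 0, 0], "twist": 0},
  {"travel": [0, 0, 0], "twist": 0},
  {"travel": [0, 0, 0], "twist": 0},
])

```text
t: 17.5
ee_pos: [0.4637, 0.1291, 0.178]
eef_rot: [[0.982, -0.189, -0.0], [-0.189, -0.982, -0.0], [-0.0, 0.0, -1.0]]
contact_force: [-0.6, 0.3, -3.5]
gripper_width: 0.361
```

```bash
cat > v.sh <<'E'
python3 snap.py side:d$1 wrist:w$1;python3 -c "
import cv2
a=cv2.imread('pics/d$1.png');c=cv2.imread('pics/w$1.png')
x=cv2.resize(a[150:220,260:340],None,fx=8,fy=8,interpolation=2)[:,:500];y=cv2.resize(c[90:230,270:370],None,fx=3,fy=4,interpolation=2)
cv2.imwrite('pics/v$1.png',cv2.hconcat([x,y]))
"
E
bash v.sh 16
```

```text
17.6 [0.4638 0.1291 0.1781] yaw -0.19023317131123335 [-0.0001 -0.     -1.    ] q [0.2684 0.1942 1.986  0.     0.9614 2.0294] F [ 0.1817  0.485  -4.5195] [ 0.0299  0.1412 -0.0367] w 0.032875680189609326
```

View pics/v16.png

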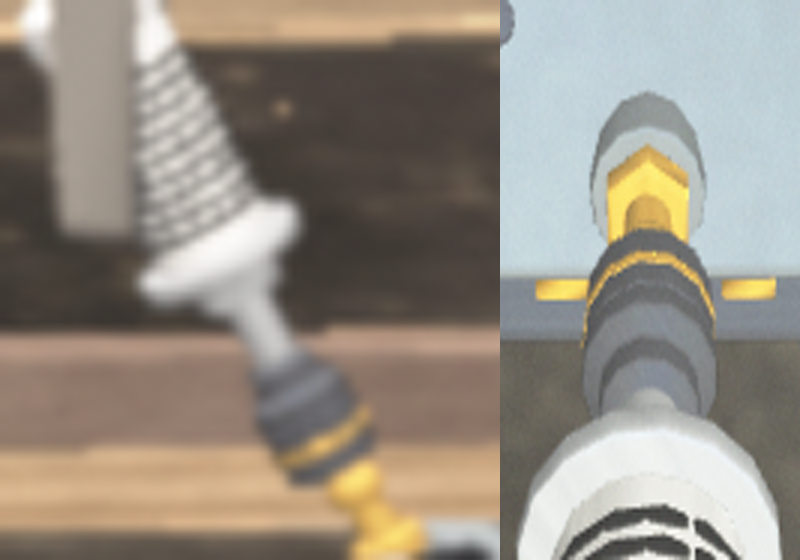

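Call:
step_arm([
  {"travel": [0.0015, 0, 0.0026], "twist": 0},
  {"travel": [0.0015, 0, 0.0026], "twist": 0},
  {"travel": [0.0015, 0, 0.0026], "twist": 0},
  {"travel": [0, 0, 0], "twist": 0},
  {"travel": [0, 0, 0], "twist": 0},
])

```text
t: 18.02
ee_pos: [0.4686, 0.1284, 0.1706]
eef_rot: [[0.982, -0.189, 0.001], [-0.189, -0.982, 0.0], [0.001, -0.0, -1.0]]
contact_force: [-3.0, -0.6, 3.9]
gripper_width: 0.359
```

```bash
bash v.sh 17
```

```text
18.1167 [0.4685 0.1284 0.1707] yaw -0.19019434828832452 [ 0.0007  0.0002 -1.    ] q [0.2643 0.2105 1.9848 0.     0.9456 2.0253] F [-1.1896 -0.4271  4.7479] [-0.0734  0.1266 -0.1004] w 0.03339380610966694
```

View pics/v17.png

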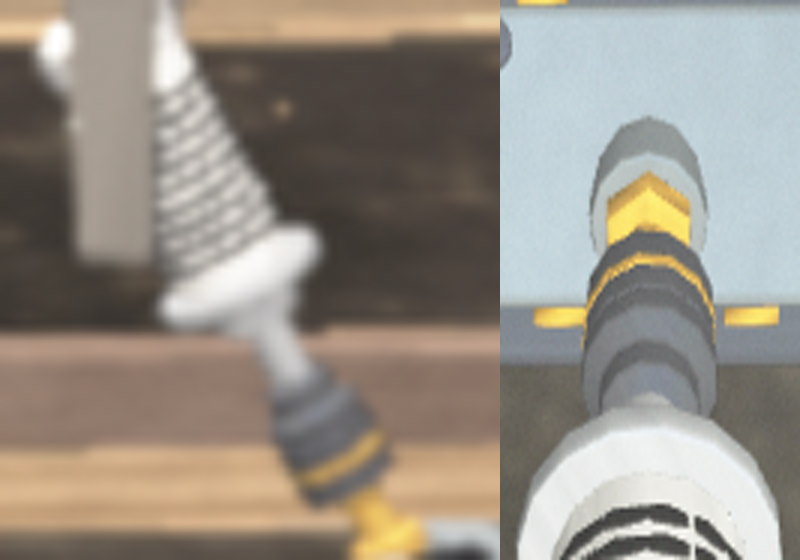

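Call:
step_arm([
  {"travel": [0.001, 0, 0.00173], "twist": 0},
  {"travel": [0.001, 0, 0.00173], "twist": 0},
  {"travel": [0, 0, 0], "twist": 0},
  {"travel": [0, 0, 0], "twist": 0},
])

```text
t: 18.45
ee_pos: [0.4703, 0.128, 0.1672]
eef_rot: [[0.982, -0.189, 0.0], [-0.189, -0.982, 0.0], [0.0, -0.0, -1.0]]
contact_force: [-3.7, 0.6, 6.7]
gripper_width: 0.354
```

```bash
bash v.sh 18
```

```text
18.55 [0.4703 0.128  0.1673] yaw -0.190242488677558 [ 0.0005  0.0003 -1.    ] q [0.2626 0.2177 1.9844 0.0002 0.939  2.0236] F [-2.8011  0.7052  8.466 ] [ 0.0213  0.3641 -0.0245] w 0.032764877234521
```

View pics/v18.png

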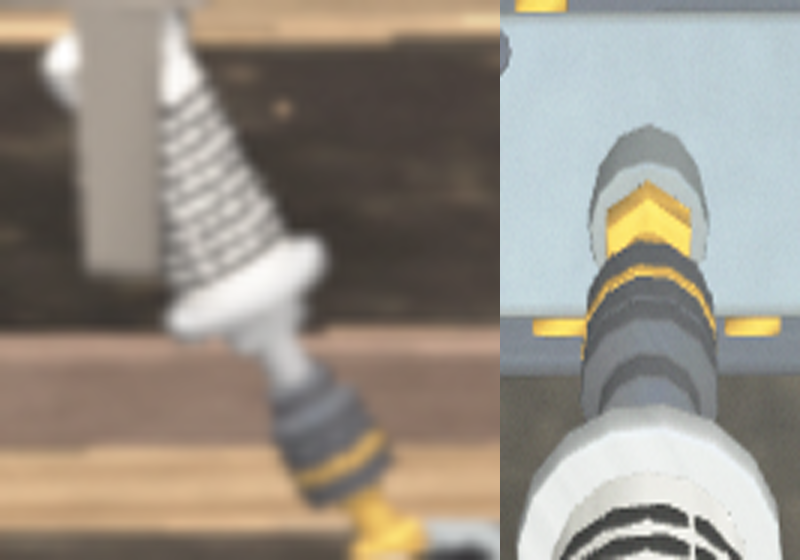

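Call:
step_arm([
  {"travel": [0.001, 0, 0.00173], "twist": 0},
  {"travel": [0, 0, 0], "twist": 0},
  {"travel": [0, 0, 0], "twist": 0},
])

```text
t: 18.8
ee_pos: [0.4712, 0.1278, 0.1656]
eef_rot: [[0.982, -0.189, 0.0], [-0.189, -0.982, 0.0], [0.0, -0.0, -1.0]]
contact_force: [-3.4, -0.3, 8.7]
gripper_width: 0.359
```

Call:
step_arm([
  {"travel": [0.001, 0, 0.00173], "twist": 0},
  {"travel": [0, 0, 0], "twist": 0},
  {"travel": [0, 0, 0], "twist": 0},
])

```text
t: 19.05
ee_pos: [0.4721, 0.1277, 0.164]
eef_rot: [[0.982, -0.189, 0.0], [-0.189, -0.982, 0.0], [0.0, -0.0, -1.0]]
contact_force: [-4.4, -0.0, 9.6]
gripper_width: 0.358
```

```bash
bash v.sh 19
```

```text
19.15 [0.4721 0.1277 0.164 ] yaw -0.1902531366548453 [ 0.0001  0.0003 -1.    ] q [0.2609 0.2249 1.9838 0.0003 0.9326 2.0218] F [-5.3719  1.1027  9.0432] [0.0504 0.4725 0.0037] w 0.033621396647269014
```

View pics/v19.png

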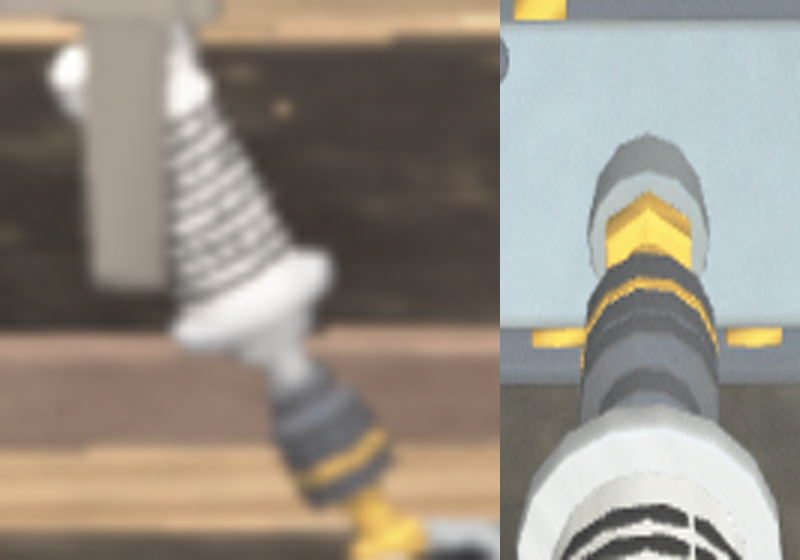

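```bash
python3 - <<'E'
import cv2
a=cv2.imread('pics/d15.png');b=cv2.imread('pics/d19.png')
f=lambda a:cv2.resize(a[186:222,285:322],None,fx=10.5,fy=16,interpolation=2)
cv2.imwrite('pics/k6.png',cv2.hconcat([f(a),f(b)]))
E
```

```text
(no output)
```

View pics/k6.png

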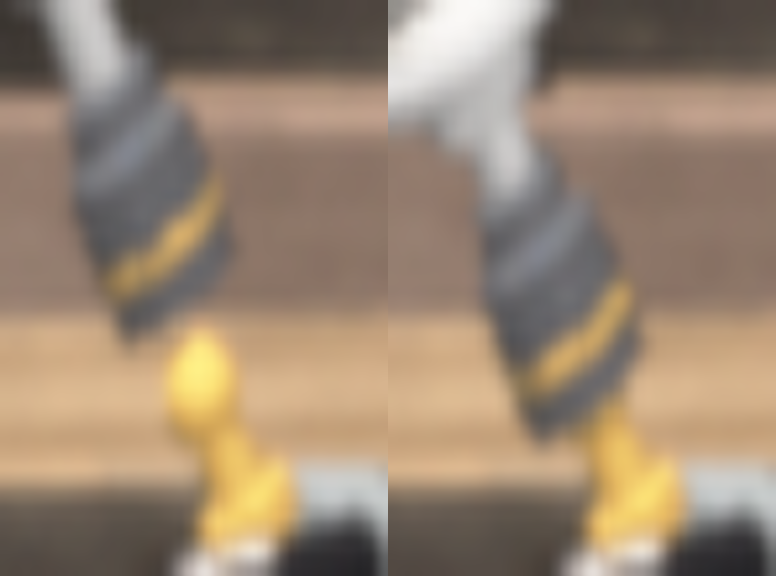

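Call:
step_arm([
  {"travel": [0.0015, 0, 0.001], "twist": 0},
  {"travel": [0, 0, 0], "twist": 0},
  {"travel": [0, 0, 0], "twist": 0},
])

```text
t: 19.4
ee_pos: [0.4733, 0.1275, 0.1629]
eef_rot: [[0.982, -0.189, -0.0], [-0.189, -0.982, 0.001], [-0.001, -0.001, -1.0]]
contact_force: [-6.4, 1.3, 10.4]
gripper_width: 0.362
```

Call:
step_arm([
  {"travel": [0.001, 0, 0.00173], "twist": 0},
  {"travel": [0, 0, 0], "twist": 0},
  {"travel": [0, 0, 0], "twist": 0},
])

```text
t: 19.65
ee_pos: [0.4741, 0.1274, 0.1613]
eef_rot: [[0.982, -0.189, -0.001], [-0.189, -0.982, 0.001], [-0.001, -0.0, -1.0]]
contact_force: [-7.2, 1.3, 11.1]
gripper_width: 0.36
```

```bash
bash v.sh 20
```

```text
19.75 [0.4741 0.1274 0.1613] yaw -0.19033709781471458 [-0.0006  0.0006 -1.    ] q [0.2589 0.2319 1.9818 0.0009 0.9283 2.0194] F [-7.1903  1.244  10.8638] [0.2767 0.9123 0.0059] w 0.033417430990892685
```

View pics/v20.png

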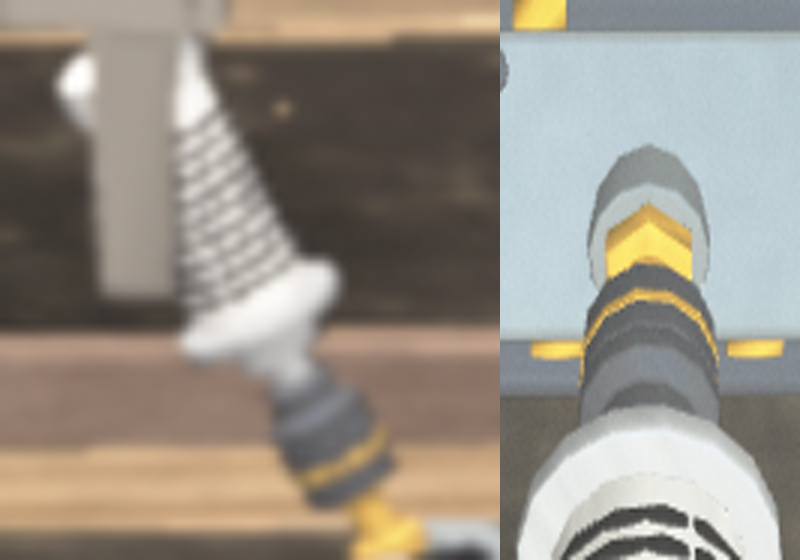

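```bash
python3 nip.py d15 "[.4637,.1308,.186]" "(14.8,0,0,28)" "(268,165,328,225)" 9 n20; python3 nip.py w15 "[.4637,.1308,.186]" "(14.8,0,0,28)" "(270,90,370,240)" 4 n21;python3 -c "
import cv2
a=cv2.imread('pics/n20.png');b=cv2.imread('pics/n21.png');cv2.imwrite('pics/n22.png',cv2.hconcat([a[:540,100:],b[:540,60:400]]))"
```

```text
seat-ball: tool x,y,z(up) -9.70947939398442 -2.4055242842385445 22.534716642696573 along n 24.365744262170992 lateral in plane 2.8579848625897104
seat-ball: tool x,y,z(up) -9.70947939398442 -2.4055242842385445 22.534716642696573 along n 24.365744262170992 lateral in plane 2.8579848625897104
```

View pics/n22.png

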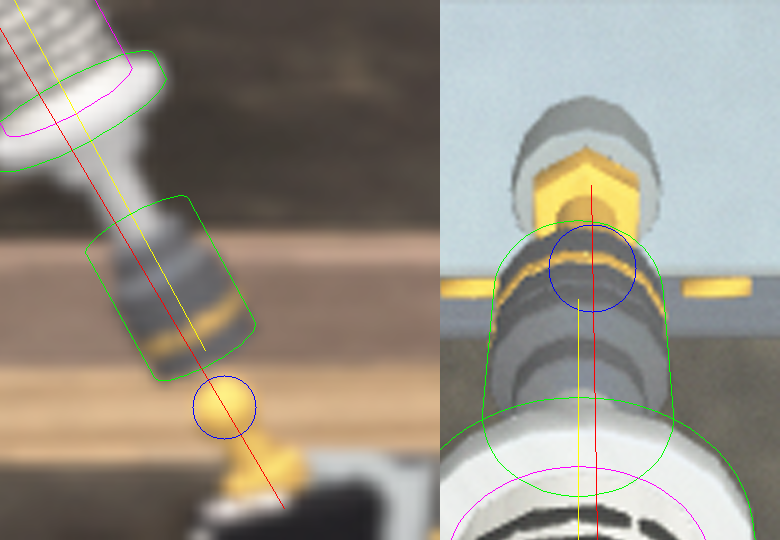

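```bash
python3 nip.py d17 "[.4685,.1284,.1707]" "(14.8,0,0,28)" "(268,165,328,225)" 9 n20; python3 nip.py d20 "[.4685,.1284,.1707]" "(14.8,0,0,28)" "(268,165,328,225)" 9 n21;python3 -c "
import cv2
a=cv2.imread('pics/n20.png');b=cv2.imread('pics/n21.png');cv2.imwrite('pics/n23.png',cv2.hconcat([a[:540,140:],b[:540,140:]]))"
```

```text
seat-ball: tool x,y,z(up) -4.542279393984282 -0.9559242842385577 7.234716642696565 along n 8.534744262170914 lateral in plane -0.3165934065879745
seat-ball: tool x,y,z(up) -4.542279393984282 -0.9559242842385577 7.234716642696565 along n 8.534744262170914 lateral in plane -0.3165934065879745
```

View pics/n23.png

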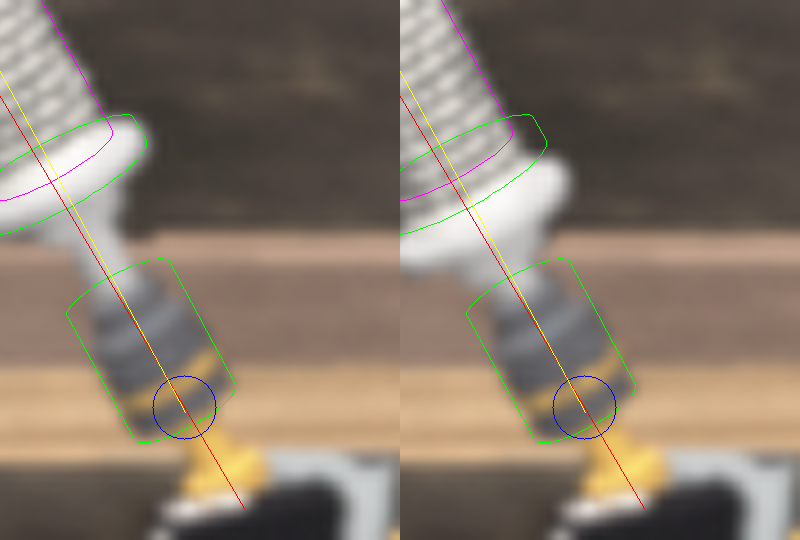

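Call:
step_arm([
  {"travel": [0.001, 0, 0.00173], "twist": 0},
  {"travel": [0, 0, 0], "twist": 0},
  {"travel": [0, 0, 0], "twist": 0},
])

```text
t: 20.0
ee_pos: [0.4751, 0.1272, 0.1596]
eef_rot: [[0.982, -0.189, -0.001], [-0.189, -0.982, 0.001], [-0.001, -0.0, -1.0]]
contact_force: [-7.2, 1.4, 12.9]
gripper_width: 0.364
```

Call:
step_arm([
  {"travel": [0.001, 0, 0.00173], "twist": 0},
  {"travel": [0, 0, 0], "twist": 0},
  {"travel": [0, 0, 0], "twist": 0},
])

```text
t: 20.25
ee_pos: [0.4759, 0.1271, 0.1579]
eef_rot: [[0.982, -0.189, -0.001], [-0.189, -0.982, 0.001], [-0.001, -0.001, -1.0]]
contact_force: [-7.3, 3.4, 11.4]
gripper_width: 0.362
```

Call:
step_arm([
  {"travel": [0.001, 0, 0.00173], "twist": 0},
  {"travel": [0, 0, 0], "twist": 0},
  {"travel": [0, 0, 0], "twist": 0},
])

```text
t: 20.5
ee_pos: [0.4771, 0.1268, 0.156]
eef_rot: [[0.982, -0.189, -0.001], [-0.189, -0.982, 0.001], [-0.001, -0.0, -1.0]]
contact_force: [-6.1, 1.9, 7.8]
gripper_width: 0.361
```

```bash
bash v.sh 21
```

```text
20.6 [0.4771 0.1268 0.1559] yaw -0.19027361364532697 [-0.0006  0.0006 -1.    ] q [0.2563 0.2435 1.981  0.0009 0.9175 2.0168] F [-5.0131  1.5209  7.6469] [0.3824 0.7571 0.0662] w 0.03315680428362041
```

View pics/v21.png

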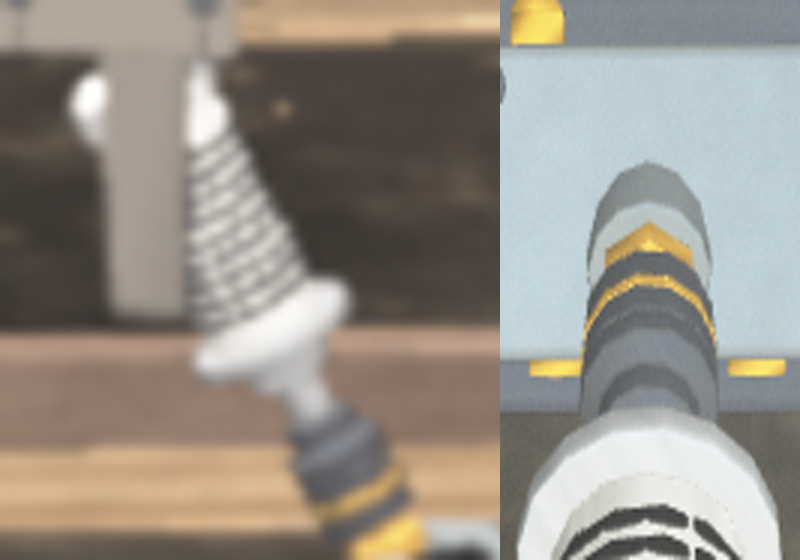

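```bash
cat > tl.py <<'E'
import sys,pickle
from h import *
B=np.array([.5288,.1158,.084]);ex=np.array([.982,-.189,0]);ez=np.array([0,0,1.])
def dr(tag,th,d,out,box=(262,150,332,225),f=7.5):
    c=pickle.load(open(f"pics/{tag}.pkl","rb")); a=cv2.imread(f"pics/{tag}.png");x0,y0,x1,y1=box
    im=cv2.resize(a[y0:y1,x0:x1],None,fx=f,fy=f,interpolation=2)
    t=np.radians(th);u=-np.sin(t)*ex+np.cos(t)*ez;e1=np.cross(u,[0,1,0]);e1/=np.linalg.norm(e1);e2=np.cross(u,e1)
    for s0,s1,r in[(-10,25,14),(54-d,60-d,23),(60-d,139-d,17)]:
        pts=np.array([(proj(c,B+(u*s+(e1*np.cos(q)+e2*np.sin(q))*r)/1e3)+.5-[x0,y0])*f-.5 for s in(s0,s1) for q in np.linspace(0,6.28,60)],np.float32)
        cv2.polylines(im,[cv2.convexHull(pts).astype(int)],True,(0,255,0),1)
    return im
ims=[dr(sys.argv[1],float(th),float(d),'') for th,d in (p.split(",") for p in sys.argv[3:])]
o=cv2.hconcat([i[:560,:] for i in ims]); s=min(1,800/o.shape[1]); cv2.imwrite(f"pics/{sys.argv[2]}.png",cv2.resize(o,None,fx=s,fy=s))
E
python3 tl.py d21 t21 27,9 29.5,9
```

```text
(no output)
```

View pics/t21.png

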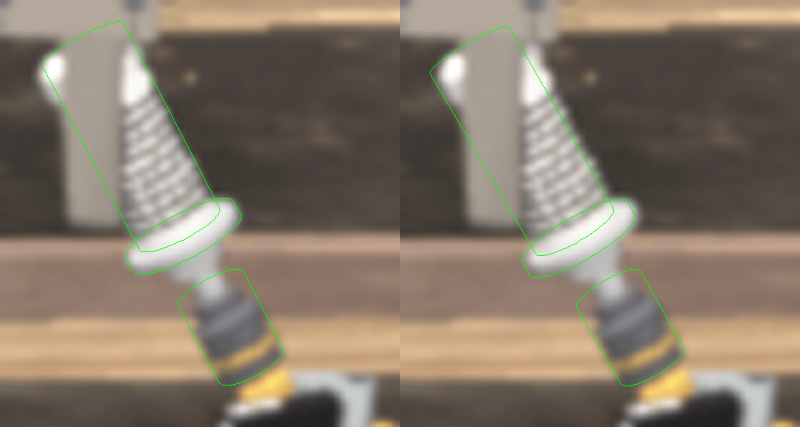

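Call:
step_arm([
  {"travel": [0, 0, 0], "twist": 0},
  {"travel": [-0.0016, 0, 0.0009], "twist": 0},
  {"travel": [-0.0016, 0, 0.0009], "twist": 0},
  {"travel": [-0.0016, 0, 0.0009], "twist": 0},
  {"travel": [0, 0, 0], "twist": 0},
  {"travel": [0, 0, 0], "twist": 0},
], grip_force=25)

```text
t: 21.1
ee_pos: [0.4736, 0.1277, 0.1537]
eef_rot: [[0.982, -0.189, 0.002], [-0.189, -0.982, 0.001], [0.002, -0.001, -1.0]]
contact_force: [-2.4, 0.2, 8.9]
gripper_width: 0.368
```

```bash
bash v.sh 22; python3 tl.py d22 t22 28,9 30,9
```

```text
21.2 [0.4736 0.1277 0.1537] yaw -0.19012182707776107 [ 0.0019  0.0006 -1.    ] q [0.2602 0.2408 1.9909 0.0001 0.9078 2.0211] F [-2.8416 -0.1298  9.4561] [-0.0078  0.0993 -0.0298] w 0.0335447687346861
```

View pics/t22.png

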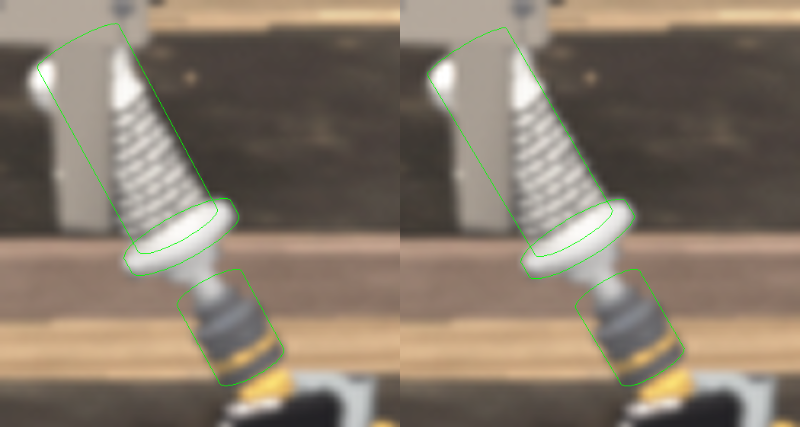

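Call:
step_arm([
  {"travel": [0, 0, 0], "twist": 0},
  {"travel": [0, 0, 0], "twist": 0},
  {"travel": [0.001, 0, 0.00173], "twist": 0},
  {"travel": [0, 0, 0], "twist": 0},
  {"travel": [0.001, 0, 0.00173], "twist": 0},
  {"travel": [0, 0, 0], "twist": 0},
  {"travel": [0, 0, 0], "twist": 0},
], grip_force=60)

```text
t: 21.78
ee_pos: [0.4756, 0.1273, 0.1504]
eef_rot: [[0.982, -0.189, 0.002], [-0.189, -0.982, 0.001], [0.002, -0.001, -1.0]]
contact_force: [-3.2, -0.6, 11.6]
gripper_width: 0.359
```

Call:
step_arm([
  {"travel": [0.001, 0, 0.00173], "twist": 0},
  {"travel": [0, 0, 0], "twist": 0},
  {"travel": [0, 0, 0], "twist": 0},
])

```text
t: 22.03
ee_pos: [0.4765, 0.1271, 0.1487]
eef_rot: [[0.982, -0.189, 0.002], [-0.189, -0.982, 0.001], [0.002, -0.001, -1.0]]
contact_force: [-4.8, -0.5, 13.6]
gripper_width: 0.359
```

```bash
bash v.sh 23; python3 tl.py d23 t23 28,14 30,14
```

```text
22.1333 [0.4765 0.1271 0.1488] yaw -0.19014884837926052 [ 0.0019  0.0006 -1.    ] q [0.2576 0.2518 1.9895 0.0001 0.8983 2.0185] F [-4.2822  0.4364 13.4427] [-0.1044  0.3171 -0.036 ] w 0.03328797336343054
```

View pics/t23.png

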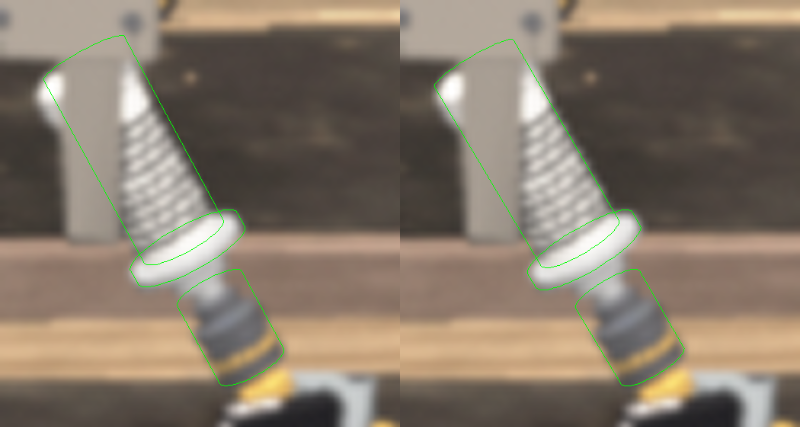

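Call:
step_arm([
  {"travel": [0.0007, 0, 0.0013], "twist": 0},
  {"travel": [0, 0, 0], "twist": 0},
  {"travel": [0, 0, 0], "twist": 0},
])

```text
t: 22.38
ee_pos: [0.4769, 0.1271, 0.148]
eef_rot: [[0.982, -0.189, 0.001], [-0.189, -0.982, 0.001], [0.001, -0.001, -1.0]]
contact_force: [-8.5, 0.7, 21.1]
gripper_width: 0.36
```

Call:
step_arm([
  {"travel": [0.0007, 0, 0.0013], "twist": 0},
  {"travel": [0, 0, 0], "twist": 0},
  {"travel": [0, 0, 0], "twist": 0},
])

```text
t: 22.63
ee_pos: [0.477, 0.1271, 0.1476]
eef_rot: [[0.982, -0.189, 0.0], [-0.189, -0.982, 0.001], [0.0, -0.001, -1.0]]
contact_force: [-16.1, 0.6, 36.1]
gripper_width: 0.362
```

```bash
python3 snap.py
```

```text
22.6333 [0.477  0.1271 0.1476] yaw -0.19051434157667815 [ 0.0004  0.001  -1.    ] q [0.2568 0.2549 1.9885 0.0011 0.8975 2.0174] F [-16.0709   0.5737  36.1296] [-0.1713  1.7738 -0.1156] w 0.03323245268753088
```

Call:
step_arm([
  {"travel": [-0.0006, 0, -0.00105], "twist": 0},
  {"travel": [0, 0, 0], "twist": 0},
  {"travel": [0, 0, 0], "twist": 0},
  {"travel": [0, 0, 0], "twist": 0},
])

```text
t: 22.97
ee_pos: [0.477, 0.1271, 0.1479]
eef_rot: [[0.982, -0.189, 0.001], [-0.189, -0.982, 0.001], [0.001, -0.001, -1.0]]
contact_force: [-9.4, -0.6, 23.1]
gripper_width: 0.362
```

```bash
bash v.sh 24; python3 snap.py scene:s24; python3 tl.py d24 t24 28,14 30,14; python3 -c "
import cv2
a=cv2.imread('pics/s24.png');c=cv2.imread('pics/w24.png');cv2.imwrite('pics/z24.png',cv2.hconcat([cv2.resize(a[190:310,200:340],(466,400),interpolation=2),cv2.resize(c[0:240,230:430],(333,400),interpolation=2)]))"
```

```text
23.0667 [0.4769 0.1271 0.1479] yaw -0.19027459477381117 [ 0.0013  0.0008 -1.    ] q [0.2571 0.254  1.9891 0.0005 0.897  2.0178] F [-9.012   0.4957 24.1619] [-0.1216  0.931  -0.0721] w 0.033082414693245125
23.1167 [0.4769 0.1271 0.1479] yaw -0.1902527527754349 [ 0.0014  0.0008 -1.    ] q [0.2571 0.2539 1.9891 0.0005 0.897  2.0178] F [-9.4308  1.09   24.0442] [-0.1414  0.9398 -0.0471] w 0.03305221971974251
```

View pics/t24.png

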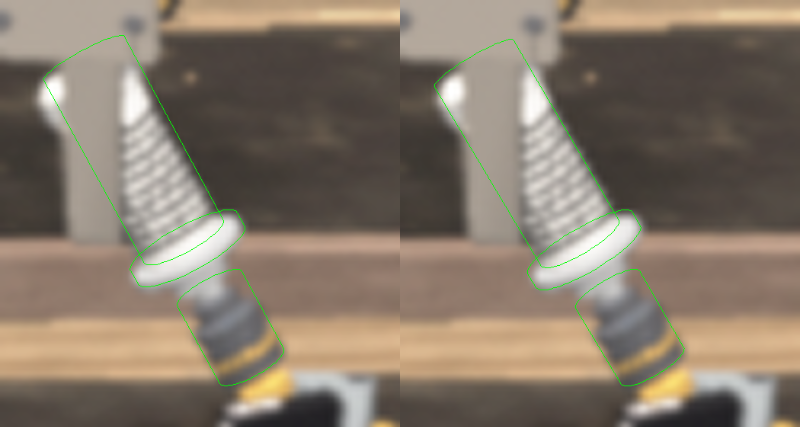

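View pics/z24.png

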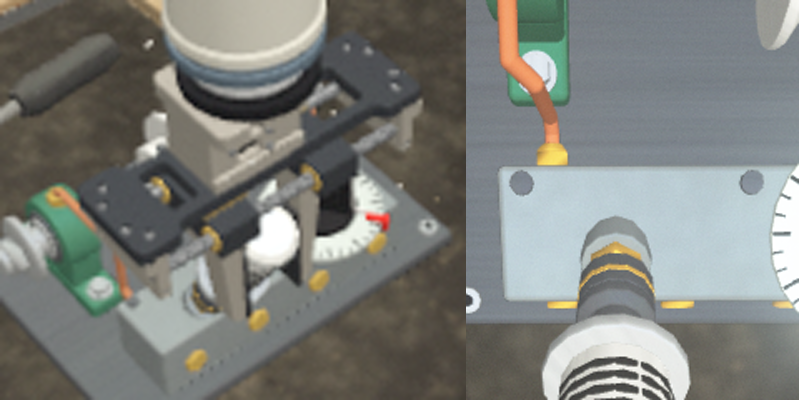

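```bash
python3 -c "
import cv2
c=cv2.imread('pics/w24.png');d=cv2.imread('pics/d24.png');cv2.imwrite('pics/z25.png',cv2.hconcat([cv2.resize(c[40:240,400:600],(400,400),interpolation=2),cv2.resize(d[205:275,275:345],(400,400),interpolation=2)]))"
```

```text
(no output)
```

View pics/z25.png

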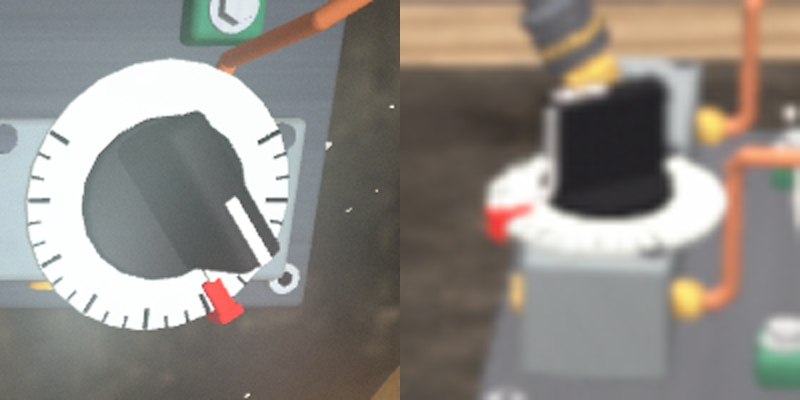

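```bash
python3 -c "
from cell import ctrl
print(ctrl.sign_off()); s=ctrl.get_state(); print(s['t'],s['contact_force'])"
```

```text
the job is handed in; nothing more can be done
None
the job is handed in; nothing more can be done
```

I set the dial and snapped the gun onto the nipple. I handed the job in at about 23 s, with the gun still gripped at 60 N and held pushed in. The sign-off gives no verdict.

- **Dial:** after the first turn the pointer was about 0.03 rad short, so I gripped the dial again and corrected it. The overhead picture then showed pointer and marker in line, and the marker was not touched. The last check was from an oblique view only and looked unchanged.
- **Tilting the gun:** the moves could not tilt the tool. I lifted the gun until just the coupler's end was in the holder, tilted it in a light grip against the rim, then gripped at 60 N.
- **Snap-on:** the pictures show the coupler dropping about 9 mm over the ball as the force fell. It took roughly 17 N, not the stated 9 to 10 N.
- **Straightening:** after the snap the gun leaned about 27°, so I turned it about the ball. It finished at about 29 to 30° against the nipple's 30°, give or take 1 to 2° from the pictures.
- **Full push:** the barrel is on its stop, at about 14 mm in the picture, with the force rising sharply past 17 N. The push along the axis briefly reached about 43 N through the gun; I backed it off to about 30 N.
- **Other objects:** the arm took nothing else up and came near nothing else. I did not make a separate final check of them.

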